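Rehang the lift-off door of a sample cabinet

ROBOT

A 7-joint arm with a two-finger parallel gripper is mounted at the origin on a cart in front of the work surface, level with it; the furniture and walls round the work are solid. World frame = base frame: x ahead of the robot, y to its left, z up, the work surface at z = 0. Lengths are in m, angles in degrees, forces in N, time in s.
With the tool pointing down it reaches from about 0.425 to 0.875 m from the base axis. Payload 4.7 kg.
Tool frame: the origin (TCP) lies midway between the tips of the shut fingers; the grasp point (between the pads) lies 19 mm behind it; z points along the fingers, y is the line along which they close (so a half turn about z gives the same grasp; the last joint's range is limited). The gripper opens to 87 mm and grips with 3 to 60 N. Pads are 19 mm wide; open, the fingers measure 117 mm over their backs; the gripper's body (75 mm by 190 mm) begins 51 mm behind the grasp point.
Start: joints at [75.636, 18.392, -4.016, 83.108, 1.295, 78.541, -3.26], TCP at [0.17, -0.627, 0.223] pointing down, gripper open.
Joint ranges: [-163.93, 163.93], [-17.29, 119.83], [-79.2, 71.16], [3.27, 140.29], [-89.18, 269.18], [5.43, 117.66], [-154.24, 154.24]. Speed limits (degrees/s): [147.25, 147.25, 180, 180, 180, 180, 180].

INTERFACE

Orientations are given as [roll, pitch, yaw] about the fixed x, y, z axes, in that order (R = Rz(yaw) Ry(pitch) Rx(roll)).
In Python, from cell import env, viewer, boxes_of, masks_of gives the robot as it stands. The module is installed in compiled form; this text tells all that it offers.
- The arm moves only by the tool apply_moves, never from a script. Its argument "moves" is a list of rows, each a list of 7 numbers: the shift along the tool's x, y, z scaled (see below), then the turn, a rotation vector about the tool's x, y, z scaled (see below), then the opening, from 0 (shut) to 1 (fully open). A call has 1 to 20 rows; each row is the pose to reach, as a shift and turn from the pose commanded when the call began, along the tool's axes at that moment; what a row does not reach only later rows make up. The controller multiplies each number of a shift by 0.2 m and each number of a turn by 1.5 rad. A row lasts 1/10 s, in which the tool goes at most 50 mm and 8.59 degrees, less where a joint would pass 70% of its speed; a pose out of reach is approached as far as the arm can. A call with a number of a shift or a turn outside -1 to 1 is refused whole. A call with a gripper value outside its range is refused whole. The fingers move at their own pace and stop on an object; "grip_force" is the grip in N (left out, the last holds). Time passes only in rows, so rows that repeat a pose let the fingers close. It gives the time, the measured TCP pose, the force, the opening and the grip force at its end, in the units of the state.
- env.get_obs(): the state, without advancing time (a new reading comes with each control period).
- viewer.read_camera(name): name is "side" or "top" or "wrist"; returns the picture (400x640x3 uint8, red, green, blue); there is no depth.
- viewer.get_calibration(name): a dict with "fov_y" (degrees; the focal length in pixels is half the picture's height over the tangent of half this angle, whatever the lens; pixels are square), "cx", "cy" (the principal point, pixels), "position" and "orientation" of the camera in the world. Camera axes: x right, y up, looking along -z (the intrinsics and any distortion apply to the point x, -y, -z); pixel columns grow to the right and rows downward; lengths in m; the calibration is good to about 2 mm. The wrist camera is an equidistant fisheye: a pixel r from the principal point sees the ray r / f radians off the axis. A picture is of the moment at which its call begins: read the wrist's pose just before it. get_calibration takes no time and is no camera call; for the wrist camera it gives the pose at the moment of the call.
- env.sign_off(): hands the job in; it is judged then, once.
Trained networks look in the newest picture that a camera, given by its name, has taken for a name from the list of things; names that differ only in an ending like _2 or _b are one class to them, and where a whole thing is asked for, a point or a joint stands for the part that bears it (a point fixed in the world has none). Each returns a list of dicts, best first, with "conf" (0 to 1); they miss things now and then, are a little off and sometimes report something else, mostly with a low value. They report only what shows in the picture. A call takes as long as a camera call.
- boxes_of(camera, target): "location" ([column, row] in pixels, amid what is visible of it).
- masks_of(camera, target): "pixels" (400x640 bool, what is visible of it) and "location" ([column, row] in pixels, amid what is visible of it).
The state is a dict: "time_s": time; "qpos": joint angles; "joint_velocities": joint speeds; "effort": joint torques, N m; "tool_pos": TCP position; "tool_rot": TCP orientation; "force": force on the tool from outside, world axes, zero at the start; "wrist_torque": the same for the moment, N m; "grip_width": finger opening in m; "grasp_force": force on a finger pad.
Only numpy, scipy, OpenCV 4.12 (cv2) and the standard library are available. Lean on these libraries where they do the work, as an engineer would, in place of code of your own. Each camera call takes 0.05 s, during which the arm holds its last target. There are 200 camera calls.

TASK

The washed door of the small white sample cabinet lies aslant on the draining rest. Push its raised edge up and over, so that the door pivots on its lower edge against the fence and stands upright there leaning on the fence by itself (do not lift it off the rest while it lies); then take it by its top edge, lower it open onto the cabinet so that both hinge knuckles drop fully onto their pins together, let it go, and swing it fully shut. Do not disturb the jar, the steel cup or the timer that stand about.

Things in the scene. Friction and masses are not known exactly. Their poses are not given: they have to be found in the camera images.
- rest_foot (a point): Fixed aluminium draining rest: middle of the line where its fence meets its floor, 8 mm above the table. Axes: x level, from the rest's front to the fence; y along the fence, to the left; z up. Floor 110 mm wide (y), x = -120 to +30 mm. Fence: plate 110 mm wide, 80 mm high, 6 mm thick, leaning back 8 degrees to +x; a door tipped past vertical comes to rest leaning on it.
- rest_rail (a point): Middle of the rest's round cross rail (10 mm thick, 90 mm long in y), near the rest's front. At the start the door lies on this rail and, at the foot of the fence, on the rest's floor: it slopes up 18 degrees towards the front, and its top edge overhangs the rail by 45 mm, the underside there 51 mm above the table.
- door_mid (a point): Centre of the loose door, a grey plate 150 mm wide, 140 high, 8 thick, 0.15 to 0.31 kg; outer face white, inner face dark. Its own axes: z from lower to top edge, x through its thickness from outer to inner face, y from the hinge side (-y) to the free side (+y). At the start it lies inner face up, lower edge at the fence; tipped up, its outer face looks to the rest's front.
- door_foot (a point): Middle of the door's lower edge, 70 mm from the door's centre (same axes).
- door_free (a point): Middle of the door's free side edge, 75 mm from the door's centre along its +y (same axes).
- knuckle_low (a point): Centre of the lower end of the door's lower hinge knuckle, 25 mm above the door's lower edge. The two knuckles are steel tubes parallel to the door's z, 20 mm outer and 13 mm inner diameter, 15 mm long; their common axis is at y = -85 mm, x = 0 from the door's centre.
- knuckle_high (a point): Centre of the lower end of the door's upper knuckle, 80 mm above the lower one.
- pin_low (a point): Foot of the cabinet's lower hinge pin, on top of the bracket where the knuckle comes to sit (35 mm above the table). Axes: x level, into the cabinet; y left along its front; z up. Both pins are upright, 7 mm thick, 20 mm tall, tapered in the last 6 mm; brackets 18 mm wide, 8 mm thick. Seated, the door swings loosely and stays where left.
- pin_high (a point): Foot of the upper hinge pin, 80 mm above the lower one on the same axis. The lower knuckle cannot pass this pin from above: bring the door in level, with both knuckles just above the pin tips, then lower it. Hung wide open, the door stands square out from the cabinet's front, free edge to -x of these axes, outer face to -y.
- cabinet: Fixed white cabinet, 150 mm wide (y), 130 deep (x), 154 high, its front open, two jars inside. Origin: middle of the lower front edge, on the table; x points into the cabinet, y left, z up. The hinge pins stand at its right front corner, 6 mm before the front and 10 mm beyond the right side.
- strike (a point): Where the middle of the door's free edge comes when the door is hung and fully shut: 160 mm to the left (+y) of the pin axis and 80 mm above the table. Shut, the outer face looks out to -x and the door's lower edge is 10 mm above the table.
- door: The same door; origin at the middle of its lower edge (as point door_foot).
- viscometer_1: Fixed instrument standing between the rest and the cabinet, origin on the table; axes x ahead, y left, z up. Its horseshoe foot (60 mm high) spans y = -170 to +190 mm from the origin and reaches 110 mm to the front (-x); its head, 120 mm wide, hangs 250 to 470 mm above the table and reaches as far forward. Carry the door round it on the robot's side.
- jar_mid (a point): Centre of a loose white sample jar with a red lid, 53 mm wide, 62 mm high: leave alone.
- cup_mid (a point): Centre of a loose steel cup, 64 mm wide, 75 mm high: leave alone.
- timer_mid (a point): Centre of a loose white timer, 66 x 66 mm, 19 mm high, lying flat: leave alone.

How it is judged:
By the outcome, as a careful person would: the job done as asked, in the order asked, and still so for the second after the job is handed in, with the robot touching nothing.
It also fails if it takes over 69 s, if anything falls off the work surface, if the arm or the gripper's body presses on something with over 40 N, if the wrist force passes 120 N, or if a joint passes its speed limit or range.

## Working session

There is one attempt and no reset: what is moved stays moved. The work goes in short steps, Python scripts to look and compute and a tool call to move; the robot and the scene stay as the last step left them, time stands still between calls to the robot, and variables do not carry over. Pictures are saved under pics/ and viewed, at most 10 in all, crops included, and the job is handed in when it is done.

Besides the shell and the picture viewer there is one more tool, called after "Request:" as name(argument=value, ...), one argument or row to a line, values as JSON. apply_moves: Moves the arm, as the interface text tells. Shifts and turns lie within -1 to 1; 1 stands for 0.2 m of shift or 1.5 rad of turn. Its arguments: {"type":"object","properties":{"moves":{"type":"array","items":{"type":"array","items":{"type":"number","minimum":-1,"maximum":1}}},"grip_force":{"type":"number"}},"required":["moves"]}

```bash
mkdir -p pics; ls; cat > h.py <<'E'
import numpy as np, cv2
from scipy.spatial.transform import Rotation as R
from cell import env, viewer, boxes_of, masks_of
def save(cam,name):
    im=viewer.read_camera(cam); cv2.imwrite('pics/'+name,im[:,:,::-1]); return im
E
python3 - <<'E'
from h import *
for c in ['side','top','wrist']:
    print(c,viewer.get_calibration(c))
    save(c,c+'0.png')
    if c!='wrist':
        for t in ['rest_foot','rest_rail','door_mid','door_foot','door_free','knuckle_low','knuckle_high','pin_low','pin_high','cabinet','strike','viscometer_1','jar_mid','cup_mid','timer_mid']:
            print(c,t,[(np.round(b['location'],1).tolist(),round(b['conf'],2)) for b in boxes_of(c,t)[:2]])
print(env.get_obs())
E
```

```text
pics
side {'fov_y': 50.306970428831555, 'cx': 316.71078780633405, 'cy': 197.74517830218724, 'position': array([-0.06284109,  1.36222906,  0.66826409]), 'orientation': array([  69.60909503,   -0.46663459, -156.20471348])}
side rest_foot [([345.9, 192.3], 0.69)]
side rest_rail [([345.8, 191.3], 0.96)]
side door_mid [([237.4, 241.7], 0.64), ([358.5, 195.4], 0.6)]
side door_foot [([358.6, 191.4], 0.5)]
side door_free [([236.9, 241.1], 0.69), ([355.9, 193.6], 0.57)]
side knuckle_low [([362.2, 192.5], 0.58)]
side knuckle_high [([357.7, 193.1], 0.78), ([240.5, 240.2], 0.59)]
side pin_low [([239.3, 240.4], 0.71)]
side pin_high [([236.9, 241.8], 0.69)]
side cabinet [([240.1, 239.7], 0.77), ([358.0, 193.3], 0.53)]
side strike [([239.1, 242.2], 0.64)]
side viscometer_1 [([357.8, 193.2], 0.47)]
side jar_mid [([338.0, 212.6], 0.69)]
side cup_mid [([265.1, 298.6], 0.68), ([358.5, 195.2], 0.53)]
side timer_mid []
top {'fov_y': 55.53778340842389, 'cx': 322.8613357727774, 'cy': 198.1674626093082, 'position': array([0.40541384, 0.00507771, 1.46373679]), 'orientation': array([  4.34416501,   0.45747461
[... 825 characters left out ...]
e_s': 1.65, 'qpos': array([75.63653634, 18.39040901, -4.01807425, 83.10827656,  1.29457694,
       78.54142935, -3.26082767]), 'joint_velocities': array([ 0.10011394, -0.04485328,  0.00471569, -0.03767532, -0.02051492,
       -0.07291099, -0.06665998]), 'effort': array([ 3.14695581e-04, -4.91093838e+01, -4.02716054e-01, -3.12764883e+01,
       -6.35463232e-02,  3.36738909e-02,  6.65786700e-06]), 'tool_pos': array([ 0.17010677, -0.62735834,  0.22259761]), 'tool_rot': array([1.79994995e+02, 1.78273234e-03, 1.51732374e+01]), 'force': array([0.15183519, 0.20048449, 0.33151239]), 'wrist_torque': array([-0.00484521,  0.0037246 ,  0.01617194]), 'grasp_force': 0.0, 'grip_width': 0.08719237399216753}
```

```bash
python3 - <<'E'
import cv2,numpy as np
t=cv2.imread('pics/top0.png');s=cv2.imread('pics/side0.png')
a=cv2.resize(t[130:260,130:530],(800,260),interpolation=cv2.INTER_CUBIC)
b=cv2.resize(s[120:340,150:550],(618,340),interpolation=cv2.INTER_CUBIC)
o=np.zeros((600,800,3),np.uint8);o[:260]=a;o[260:,:618]=b
cv2.imwrite('pics/c0.png',o)
E
```

```text
(no output)
```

View pics/c0.png

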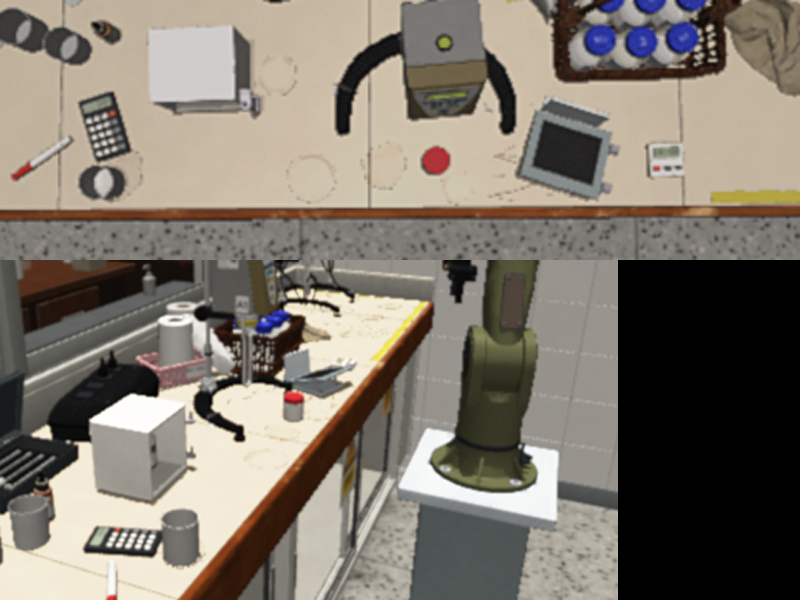

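View pics/top0.png

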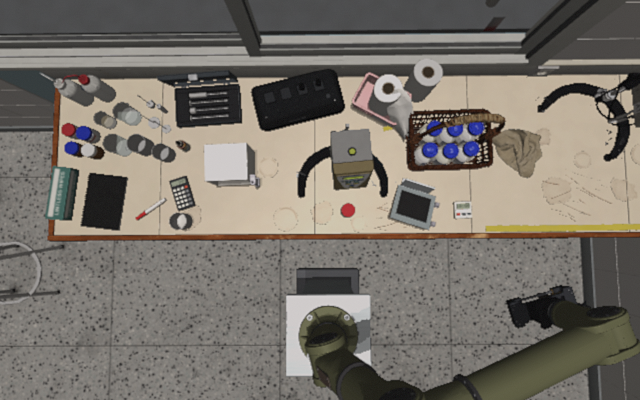

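```bash
cat >> h.py <<'E'
def cam(c):
    k=viewer.get_calibration(c); f=200/np.tan(np.radians(k['fov_y']/2))
    return dict(f=f,c=np.array([k['cx'],k['cy']]),p=np.array(k['position']),R=R.from_euler('xyz',k['orientation'],degrees=True).as_matrix(),fish=c=='wrist')
def proj(k,P):
    d=(np.atleast_2d(P)-k['p'])@k['R']; x,y,z=d[:,0],-d[:,1],-d[:,2]
    if k['fish']:
        r=np.hypot(x,y)+1e-12; th=np.arctan2(r,z); return k['c']+k['f']*(th/r)[:,None]*np.c_[x,y]
    return k['c']+k['f']*np.c_[x/z,y/z]
def ray(k,uv):
    d=(np.array(uv,float)-k['c'])/k['f']
    if k['fish']:
        th=np.hypot(*d)+1e-12; v=np.array([*(d/th*np.sin(th)),np.cos(th)])
    else: v=np.array([*d,1.])
    return k['R']@np.array([v[0],-v[1],-v[2]])
def onz(k,uv,z):
    v=ray(k,uv); return k['p']+v*(z-k['p'][2])/v[2]
E
python3 - <<'E'
from h import *
k=cam('top')
for n,uv,z in [('doorc',(414,206),.04),('kn1',(436.5,205),.03),('kn2',(433,225.5),.055),('fenceL',(405,180),.088),('fenceR',(434,191),.088),('restfrontL',(390.5,219),.05),('restfrontR',(430,228),.05),('cabFL',(211,183),.154),('cabFR',(249,183),.154),('cabBL',(205,144),.154),('cabBR',(248,143),.154),('pinhi',(256.5,180.5),.12),('jar',(347.5,210),.06),('cup',(181,221),.075),('timer',(462,210),.02),('visc',(350,150),.47),('viscL',(301,195),.06),('viscR',(384,194),.06),('tableedge',(350,236),0)]:
    print(n,onz(k,uv,z).round(3))
w=cam('wrist');o=env.get_obs();T=R.from_euler('xyz',o['tool_rot'],degrees=True).as_matrix()
print((T.T@(w['p']-o['tool_pos'])).round(4),(T.T@w['R']).round(3))
E
```

```text
doorc [ 0.482 -0.325  0.04 ]
kn1 [ 0.486 -0.413  0.03 ]
kn2 [ 0.409 -0.39   0.055]
fenceL [ 0.575 -0.284  0.088]
fenceR [ 0.534 -0.388  0.088]
restfrontL [ 0.434 -0.235  0.05 ]
restfrontR [ 0.4  -0.38  0.05]
cabFL [0.56  0.404 0.154]
cabFR [0.559 0.271 0.154]
cabBL [0.698 0.427 0.154]
cabBR [0.7   0.276 0.154]
pinhi [0.572 0.252 0.12 ]
jar [ 0.468 -0.075  0.06 ]
cup [0.43  0.535 0.075]
timer [ 0.467 -0.511  0.02 ]
visc [ 0.608 -0.06   0.47 ]
viscL [0.524 0.097 0.06 ]
viscR [ 0.526 -0.211  0.06 ]
tableedge [ 0.371 -0.087  0.   ]
[ 0.0809  0.0007 -0.1628] [[-0.002  0.957  0.29 ]
 [ 1.     0.002 -0.   ]
 [-0.001  0.29  -0.957]]
```

Request:
apply_moves(
  moves=[
    [0.99,-0.5,0,0,0,0.372,0],
    [0.99,-0.5,0,0,0,0.372,0],
    [0.99,-0.5,0,0,0,0.372,0],
    [0.99,-0.5,0,0,0,0.372,0],
    [0.99,-0.5,0,0,0,0.372,0],
  ],
  grip_force=30,
)

```text
time_s: 2.15
tool_pos: [0.3394, -0.475, 0.2229]
tool_rot: [-179.9, -0.1, -16.6]
force: [0.3, 0.2, -0.7]
grip_width: 0.0548
grasp_force: 0.0
```

Request:
apply_moves(
  moves=[
    [0.57,-0.95,0,0,0,0,0],
    [0.57,-0.95,0,0,0,0,0],
    [0.57,-0.95,0,0,0,0,0],
    [0.57,-0.95,0,0,0,0,0],
    [0.57,-0.95,0,0,0,0,0],
    [0.57,-0.95,0,0,0,0,0],
  ],
)

```text
time_s: 2.75
tool_pos: [0.5027, -0.3253, 0.2226]
tool_rot: [-179.9, -0.1, -16.3]
force: [1.3, -1.0, -0.7]
grip_width: 0.0069
grasp_force: 0.0
```

```bash
python3 - <<'E'
from h import *
print(viewer.get_calibration('wrist'))
im=save('wrist','w1.png')
o=env.get_obs();print(o['time_s'],o['qpos'].round(2),o['tool_pos'],o['tool_rot'])
for t in ['rest_foot','rest_rail','door_mid','door_foot','door_free','knuckle_low','knuckle_high']:
    print(t,[(np.round(b['location'],1).tolist(),round(b['conf'],2)) for b in boxes_of('wrist',t)[:2]])
E
```

```text
{'fov_y': 65.70646984690485, 'cx': 318.0527136395179, 'cy': 199.98254091003275, 'position': array([ 0.58026261, -0.34825917,  0.38555546]), 'orientation': array([-1.67579426e+01,  5.20212894e-02, -1.06413561e+02])}
2.8 [ 44.66  12.92 -16.34  90.4    3.68  77.21 -78.65] [ 0.50046044 -0.32815458  0.22251605] [-1.79981792e+02 -3.31244497e-03 -1.65500006e+01]
rest_foot [([312.7, 125.5], 0.91), ([322.5, 189.2], 0.61)]
rest_rail [([313.7, 127.2], 0.67)]
door_mid [([322.5, 191.4], 0.88)]
door_foot [([321.5, 193.0], 0.82), ([313.0, 128.2], 0.16)]
door_free [([321.9, 190.3], 0.57)]
knuckle_low [([322.5, 189.3], 0.94), ([3.4, 194.7], 0.41)]
knuckle_high [([323.8, 190.5], 0.64)]
```

View pics/w1.png

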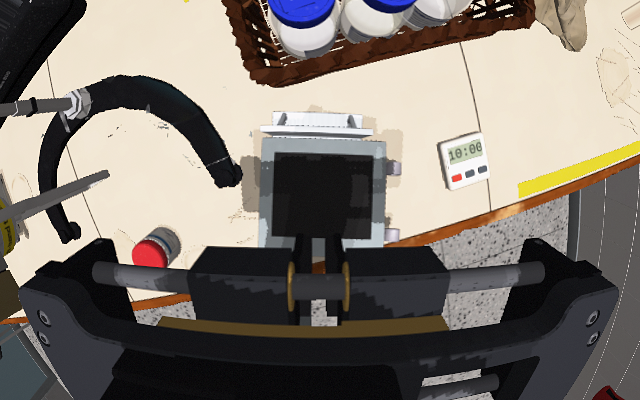

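```bash
python3 - <<'E'
import cv2
a=cv2.imread('pics/w1.png')[95:260,235:415]
cv2.imwrite('pics/c1.png',cv2.resize(a,None,fx=3.6,fy=3.6,interpolation=cv2.INTER_CUBIC))
E
```

```text
(no output)
```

View pics/c1.png

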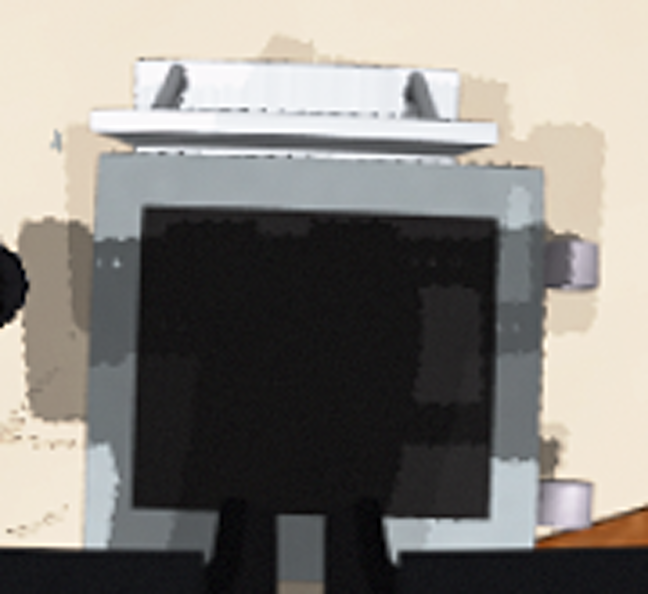

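```bash
cat > fit1.py <<'E'
from h import *
from scipy.optimize import least_squares
o=dict(p=np.array([0.58026261,-0.34825917,0.38555546]),e=[-16.7579,0.052,-106.41356])
k=cam('wrist');k['p']=o['p'];k['R']=R.from_euler('xyz',o['e'],degrees=True).as_matrix()
# use nominal tool->camera to be consistent
c,s=np.cos(np.radians(18)),np.sin(np.radians(18))
def door(h,y,t): # h along door, y, t: 0 outer .008 inner
    return np.array([-.0014-h*c+t*s, y, .008+h*s+t*c])
def W(q,P): a=q[2]; return np.array([q[0]+np.cos(a)*P[0]-np.sin(a)*P[1], q[1]+np.sin(a)*P[0]+np.cos(a)*P[1], P[2]])
uvs=[(262.2,137.5),(385.6,141.7)]
def res(q):
    r=[]
    for uv,y in zip(uvs,(.075,-.075)): r+=list(proj(k,W(q,door(0,y,.008)))[0]-uv)
    for uv,y in (((258.3,247.2),.075),((383.1,247.2),-.075)):
        a=proj(k,W(q,door(.11,y,.008)))[0];b=proj(k,W(q,door(.14,y,.008)))[0]
        r.append(a[0]+(uv[1]-a[1])*(b[0]-a[0])/(b[1]-a[1])-uv[0])
    for h,v in ((.0325,168.2),(.1125,235.3)):
        r.append(proj(k,W(q,door(h,-.085,.012)))[0][1]-v)
    return r
f=least_squares(res,[.55,-.34,-.29]);q=f.x
print(q[:2],np.degrees(q[2]),np.round(f.fun,1))
fw=lambda y,z:W(q,np.array([(z-.008)*np.tan(np.radians(8)),y,z]))
print('fence top proj',proj(k,[fw(.055,.087),fw(-.055,.087)]).round(1), 'observed ~(260.8,126),(373,129.5)')
for n,P in dict(edge_under=door(.14,0,0),edgeL=door(.14,.075,0),center=door(.07,0,.004)).items(): print(n,W(q,P).round(4))
E
python3 fit1.py; python3 - <<'E'
from h import *
o=env.get_obs();print(o['time_s'],o['qpos'].round(2),o['tool_pos'],o['tool_rot'])
# planar kinematics guess: two poses
E
```

```text
[ 0.54347304 -0.3446643 ] -18.21993505707688 [-0.3  0.   0.3  0.  -0.4  0.4 -0.   0.1]
fence top proj [[269.1 134.2]
 [382.2 138.2]] observed ~(260.8,126),(373,129.5)
edge_under [ 0.4157 -0.3026  0.0513]
edgeL [ 0.4391 -0.2314  0.0513]
center [ 0.4801 -0.3238  0.0334]
3.15 [ 44.87  12.87 -16.17  90.43   3.68  77.21 -78.66] [ 0.49813032 -0.33132602  0.22259962] [ 1.79973681e+02  5.63550079e-03 -1.69341162e+01]
```

```bash
cat > kin.py <<'E'
import numpy as np
from scipy.spatial.transform import Rotation as R
from scipy.optimize import least_squares
S=np.array([-1,1,-1,1,-1,1,-1])
AX='zyzyzyz'
def fk(q,L):
    M=np.eye(3);p=np.array([0,0,L[0]])
    for i in range(7):
        M=M@R.from_euler(AX[i],S[i]*q[i],degrees=True).as_matrix()
        if i in(2,4,6): p=p+M@np.array([0,0,L[1+(i-2)//2]])
    return p,M
D=[([75.63653634,18.39040901,-4.01807425,83.10827656,1.29457694,78.54142935,-3.26082767],[.17010677,-.62735834,.22259761],[180,0,15.173]),
([44.87,12.87,-16.17,90.43,3.68,77.21,-78.66],[.49813,-.331326,.2226],[179.974,.0056,-16.934])]
if __name__=='__main__':
    for q,p,e in D:
        print(fk(q,[0,0,0,0])[1].round(3),R.from_euler('xyz',e,degrees=True).as_matrix().round(3))
    f=least_squares(lambda L:np.concatenate([fk(q,L)[0]-p for q,p,_ in D]),[.3,.4,.4,.3]);print(f.x,f.fun.round(4))
E
python3 kin.py
```

```text
[[-0.262  0.965 -0.   ]
 [ 0.965  0.262 -0.   ]
 [-0.    -0.    -1.   ]] [[ 0.965  0.262  0.   ]
 [ 0.262 -0.965 -0.   ]
 [ 0.     0.    -1.   ]]
[[ 0.291  0.957 -0.   ]
 [ 0.957 -0.291 -0.001]
 [-0.001  0.    -1.   ]] [[ 0.957 -0.291 -0.   ]
 [-0.291 -0.957 -0.   ]
 [-0.     0.    -1.   ]]
[35.51831561  0.58772697  0.47360324 35.76164386] [ 0.0224  0.0041 -0.0023 -0.0036 -0.      0.0023]
```

Request:
apply_moves(
  moves=[
    [-0.765,-0.02,0.2,0,0.465,0.016,0],
    [-0.765,-0.02,0.3,0,0.465,0.016,0],
    [-0.765,-0.02,0.413,0,0.465,0.016,0],
    [-0.765,-0.02,0.413,0,0.465,0.016,0],
    [-0.765,-0.02,0.413,0,0.465,0.016,0],
    [-0.765,-0.02,0.413,0,0.465,0.016,0],
  ],
)

```text
time_s: 3.75
tool_pos: [0.3673, -0.2987, 0.1243]
tool_rot: [-176.2, -35.6, -19.6]
force: [0.1, -0.4, 1.2]
grip_width: 0.0004
grasp_force: 0.0
```

```bash
cat > st.py <<'E'
from h import *
import sys
RF=np.array([.5435,-.3447,0]); ry=np.radians(-18.22)
f=np.array([np.cos(ry),np.sin(ry),0]);l=np.array([-f[1],f[0],0])
if __name__=='__main__':
    o=env.get_obs();p=np.array(o['tool_pos']);M=R.from_euler('xyz',o['tool_rot'],degrees=True).as_matrix()
    print(o['time_s'],o['qpos'].round(2).tolist(),p.round(4),o['tool_rot'].round(2),o['force'].round(1))
    print('rest XYZ',((p-RF)@f).round(4),((p-RF)@l).round(4),p[2].round(4),'tool x,y,z in rest:',[np.round([v@f,v@l,v[2]],3).tolist() for v in M.T])
E
python3 st.py
```

```text
3.75 [61.85, -17.19, -8.08, 139.23, -43.67, 37.24, -24.03] [ 0.3673 -0.2987  0.1243] [-176.17  -35.6   -19.56] [ 0.1 -0.4  1.2]
rest XYZ -0.1817 -0.0113 0.1243 tool x,y,z in rest: [[0.813, -0.019, 0.582], [0.016, -0.998, -0.054], [0.582, 0.053, -0.811]]
```

```bash
cat > kin2.py <<'E'
from kin import *
D.append(([61.85,-17.19,-8.08,139.23,-43.67,37.24,-24.03],[.3673,-.2987,.1243],[-176.17,-35.6,-19.56]))
def fk2(q,L):
    M=np.eye(3);p=np.array([L[6],0,L[0]])
    for i in range(7):
        M=M@R.from_euler(AX[i],S[i]*q[i],degrees=True).as_matrix()
        if i==2: p=p+M@np.array([L[4],0,L[1]])
        if i==3: p=p+M@np.array([-L[4],0,0])
        if i==4: p=p+M@np.array([0,0,L[2]])
        if i==5: p=p+M@np.array([L[5],0,0])
        if i==6: p=p+M@np.array([0,0,L[3]])
    return p,M@R.from_euler('z',90,degrees=True).as_matrix()
if __name__=='__main__':
    for m in ([1,1,1,1,0,0,0],[1,1,1,1,1,0,0],[1,1,1,1,0,1,0],[1,1,1,1,0,0,1],[1]*7):
        m=np.array(m)
        f=least_squares(lambda L:np.concatenate([fk2(q,L*m)[0]-p for q,p,_ in D]),[.3,.4,.4,.3,0,0,0]);print((f.x*m).round(4),f.fun.round(4))
    q,p,e=D[2];print((R.from_euler('xyz',e,degrees=True).as_matrix()-fk2(q,[0]*7)[1]).round(3).max())
E
python3 kin2.py
```

```text
[0.2341 0.4444 0.5178 0.327  0.     0.     0.    ] [ 0.0251  0.0101  0.0034  0.0167  0.0221  0.0032  0.0045  0.0097 -0.0066]
[0.1779 0.4476 0.4874 0.3039 0.0256 0.     0.    ] [ 0.0248  0.0093 -0.0036  0.0173  0.0197 -0.0006 -0.0003  0.0046  0.0043]
[ 0.2292  0.4532  0.4938  0.3403 -0.     -0.0221  0.    ] [ 0.0254  0.0087 -0.0018  0.017   0.0213 -0.0012  0.0003  0.0053  0.0029]
[ 0.2591  0.4656  0.5291  0.3716 -0.      0.     -0.0308] [-0.0005 -0.0069  0.0017 -0.001   0.0135  0.0018  0.0015  0.0015 -0.0035]
[ 0.0384  0.4381  0.5061  0.2093  0.1101  0.0999 -0.0289] [-0.0016 -0.0028 -0.0051  0.0015  0.0072  0.0052  0.0001  0.0001 -0.0001]
0.0
```

```bash
cat > reach.py <<'E'
from kin2 import *
L=np.array([.2591,.4656,.5291,.3716,0,0,-.0308])
lo=np.array([-163.93,-17.29,-79.2,3.27,-89.18,5.43,-154.24])+2;hi=np.array([163.93,119.83,71.16,140.29,269.18,117.66,154.24])-2
RF=np.array([.5435,-.3447,0]);ry=-18.22
def pose(X,Y,z,tilt,yaw):  # tilt from vertical toward heading, heading=rest fwd+yaw ; tool x toward heading
    a=np.radians(ry);p=RF+X*np.array([np.cos(a),np.sin(a),0])+Y*np.array([-np.sin(a),np.cos(a),0])+[0,0,z]
    return p,(R.from_euler('z',ry+yaw,degrees=True)*R.from_euler('x',180,degrees=True)*R.from_euler('y',tilt,degrees=True)).as_matrix()
rng=np.random.default_rng(0)
def ik(p,M,q0s):
    best=None
    for q0 in q0s:
        f=least_squares(lambda q:np.concatenate([(fk2(q,L)[0]-p)*10,(R.from_matrix(fk2(q,L)[1].T@M).as_rotvec())*3]),np.clip(q0,lo+1,hi-1),bounds=(lo,hi),x_scale=30)
        if best is None or f.cost<best.cost: best=f
        if best.cost<1e-5: break
    return best
if __name__=='__main__':
    q1=np.array(D[2][0])
    for X,z in ((-.13,.03),(-.18,.045)):
      for t in (0,15,25,35,45):
        for yaw in (-20,0,20):
            b=ik(*pose(X,0,z,t,yaw),[q1]+[q1+rng.normal(0,30,7) for _ in range(5)])
            print(X,z,t,yaw,'%.1e'%b.cost,b.x.round(0).tolist() if b.cost<1e-4 else '')
E
python3 reach.py
```

```text
-0.13 0.03 0 -20 2.2e-13 [35.0, 14.0, -1.0, 112.0, 0.0, 54.0, -95.0]
-0.13 0.03 0 0 2.6e-13 [53.0, 15.0, -21.0, 112.0, 6.0, 55.0, -79.0]
-0.13 0.03 0 20 1.8e-13 [41.0, 14.0, -8.0, 112.0, 2.0, 54.0, -56.0]
-0.13 0.03 15 -20 3.3e-17 [50.0, 5.0, -17.0, 125.0, 5.0, 36.0, -99.0]
-0.13 0.03 15 0 1.2e-17 [39.0, 5.0, -2.0, 124.0, -8.0, 37.0, -65.0]
-0.13 0.03 15 20 3.7e-13 [50.0, 7.0, -9.0, 122.0, -14.0, 41.0, -38.0]
-0.13 0.03 25 -20 1.7e-18 [55.0, -0.0, -23.0, 133.0, 6.0, 23.0, -101.0]
-0.13 0.03 25 0 4.7e-21 [33.0, 1.0, 7.0, 132.0, -22.0, 26.0, -50.0]
-0.13 0.03 25 20 9.5e-13 [56.0, 4.0, -9.0, 128.0, -32.0, 35.0, -17.0]
-0.13 0.03 35 -20 7.7e-03 
-0.13 0.03 35 0 1.1e-03 
-0.13 0.03 35 20 1.3e-12 [61.0, 4.0, -9.0, 133.0, -56.0, 34.0, 10.0]
-0.13 0.03 45 -20 1.3e-01 
-0.13 0.03 45 0 7.5e-02 
-0.13 0.03 45 20 2.2e-17 [57.0, 7.0, 2.0, 137.0, -78.0, 39.0, 36.0]
-0.18 0.045 0 -20 2.4e-13 [49.0, 8.0, -14.0, 117.0, 2.0, 55.0, -95.0]
-0.18 0.045 0 0 1.8e-13 [48.0, 8.0, -14.0, 117.0, 2.0, 55.0, -75.0]
-0.18 0.045 0 20 1.4e-13 [46.0, 8.0, -11.0, 117.0, 2.0, 55.0, -54.0]
-0.18 0.045 15 -20 2.4e-17 [52.0, -3.0, -17.0, 130.0, 0.0, 38.0, -93.0]
-0.18 0.045 15 0 2.5e-13 [51.0, -2.0, -11.0, 129.0, -9.0, 39.0, -62.0]
-0.18 0.045 15 20 8.9e-13 [54.0, 0.0, -10.0, 127.0, -16.0, 43.0, -34.0]
-0.18 0.045 25 -20 8.8e-22 [59.0, -9.0, -24.0, 138.0, -5.0, 25.0, -89.0]
-0.18 0.045 25 0 3.6e-11 [55.0, -7.0, -11.0, 137.0, -25.0, 29.0, -45.0]
-0.18 0.045 25 20 3.7e-13 [58.0, -3.0, -8.0, 133.0, -33.0, 38.0, -14.0]
-0.18 0.045 35 -20 7.8e-02 
-0.18 0.045 35 0 4.4e-02 
-0.18 0.045 35 20 1.0e-10 [78.0, -3.0, -21.0, 138.0, -54.0, 39.0, 11.0]
-0.18 0.045 45 -20 3.2e-01 
-0.18 0.045 45 0 2.0e-01 
-0.18 0.045 45 20 1.5e-02
```

```bash
cat > mv.py <<'E'
from h import *
def cur():
    o=env.get_obs(); return np.array(o['tool_pos']),R.from_euler('xyz',o['tool_rot'],degrees=True).as_matrix(),o
def rel(A,B):
    p,M=A;P,N=B
    return (M.T@(P-p)/.2).round(3).tolist()+(R.from_matrix(M.T@N).as_rotvec()/1.5).round(3).tolist()
E
python3 - <<'E'
from mv import *; from reach import pose
p,M,o=cur();print(rel((p,M),pose(-.17,0,.09,27,0)));
q=o['qpos']
A=pose(-.20,0,.14,40,0);print(rel(A,pose(-.17,0,.09,27,0)))
E
```

```text
[-0.053, -0.046, 0.176, -0.036, -0.1, -0.01]
[-0.046, 0.0, 0.288, -0.0, -0.151, -0.0]
```

Request:
apply_moves(
  moves=[
    [-0.053,-0.046,0.176,-0.036,-0.1,-0.01,0],
    [-0.053,-0.046,0.176,-0.036,-0.1,-0.01,0],
  ],
)

```text
time_s: 3.95
tool_pos: [0.3859, -0.2904, 0.0907]
tool_rot: [179.3, -26.5, -17.3]
force: [-0.5, -0.8, 0.2]
grip_width: 0.0003
grasp_force: 0.0
```

```bash
python3 st.py; python3 - <<'E'
from mv import *; from reach import pose
p,M,o=cur();print(rel((p,M),pose(-.168,0,.03,27,0)));
E
```

```text
3.95 [66.5, -11.77, -23.09, 135.08, -27.57, 34.1, -44.59] [ 0.3859 -0.2904  0.0907] [179.31 -26.53 -17.35] [-0.5 -0.8  0.2]
rest XYZ -0.1667 0.0023 0.0907 tool x,y,z in rest: [[0.895, 0.014, 0.447], [0.01, -1.0, 0.011], [0.447, -0.005, -0.895]]
[-0.142, 0.008, 0.269, 0.003, 0.005, 0.009]
```

Request:
apply_moves(
  moves=[
    [-0.142,0.008,0.269,0.003,0.005,0.009,0],
    [-0.142,0.008,0.269,0.003,0.005,0.009,0],
    [-0.142,0.008,0.269,0.003,0.005,0.009,0],
  ],
)

```text
time_s: 4.25
tool_pos: [0.3829, -0.2903, 0.028]
tool_rot: [-179.8, -26.8, -18.2]
force: [0.3, 0.1, -0.9]
grip_width: 0.0007
grasp_force: 0.0
```

```bash
python3 st.py; cat > arc.py <<'E'
from mv import *; from reach import pose
def tcp(th,t,dz=.02,fin=.010):
    th,t_=np.radians([th,t]);C=np.array([-.0014-.14*np.cos(th),.008+.14*np.sin(th)])
    zt=np.array([np.sin(t_),-np.cos(t_)]);xt=np.array([np.cos(t_),np.sin(t_)])
    return C+dz*zt-fin*xt
if __name__=='__main__':
    p,M,o=cur()
    for th,t in [(14,27),(18,27),(22,27),(27,27),(32,27),(37,26),(42,24),(47,21),(52,18),(57,15),(62,12),(67,9),(72,6),(77,3),(82,0),(86,0)]:
        X,z=tcp(th,t); print(th,t,rel((p,M),pose(X,0,z,t,0)))
E
python3 arc.py
```

```text
4.25 [65.43, -4.33, -22.5, 138.45, -32.16, 24.19, -38.45] [ 0.3829 -0.2903  0.028 ] [-179.8   -26.83  -18.19] [ 0.3  0.1 -0.9]
rest XYZ -0.1696 0.0014 0.028 tool x,y,z in rest: [[0.892, 0.001, 0.451], [0.002, -1.0, -0.003], [0.451, 0.004, -0.892]]
14 27 [0.126, 0.008, 0.111, -0.002, 0.002, 0.0]
18 27 [0.159, 0.008, 0.075, -0.002, 0.002, 0.0]
22 27 [0.195, 0.007, 0.042, -0.002, 0.002, 0.0]
27 27 [0.242, 0.007, 0.004, -0.002, 0.002, 0.0]
32 27 [0.293, 0.007, -0.03, -0.002, 0.002, 0.0]
37 26 [0.345, 0.007, -0.06, -0.002, -0.01, 0.0]
42 24 [0.398, 0.007, -0.087, -0.002, -0.033, 0.0]
47 21 [0.45, 0.007, -0.109, -0.002, -0.068, 0.0]
52 18 [0.505, 0.007, -0.127, -0.002, -0.103, 0.001]
57 15 [0.561, 0.007, -0.14, -0.002, -0.138, 0.001]
62 12 [0.617, 0.007, -0.147, -0.002, -0.173, 0.001]
67 9 [0.674, 0.007, -0.15, -0.002, -0.207, 0.001]
72 6 [0.73, 0.007, -0.148, -0.002, -0.242, 0.001]
77 3 [0.786, 0.007, -0.14, -0.002, -0.277, 0.001]
82 0 [0.841, 0.007, -0.127, -0.002, -0.312, 0.001]
86 0 [0.887, 0.007, -0.11, -0.002, -0.312, 0.001]
```

Request:
apply_moves(
  moves=[
    [0.06,0.008,0.1,-0.002,0,0,0],
    [0.126,0.008,0.1,-0.002,0,0,0],
    [0.159,0.008,0.075,-0.002,0,0,0],
    [0.195,0.007,0.042,-0.002,0,0,0],
    [0.242,0.007,0.004,-0.002,0,0,0],
    [0.293,0.007,-0.03,-0.002,0,0,0],
    [0.345,0.007,-0.06,-0.002,-0.01,0,0],
    [0.398,0.007,-0.087,-0.002,-0.033,0,0],
  ],
)

```text
time_s: 5.05
tool_pos: [0.4433, -0.3129, 0.0832]
tool_rot: [179.7, -24.2, -18.1]
force: [-0.1, 0.0, -0.7]
grip_width: 0.0001
grasp_force: 0.5
```

```bash
python3 st.py; python3 - <<'E'
from h import *
s=save('side','s2.png');t=save('wrist','w2.png')
a=cv2.resize(s[150:240,290:410],(480,360),interpolation=cv2.INTER_CUBIC)
b=cv2.resize(t[60:300,180:500],(320,240))
o=np.zeros((360,800,3),np.uint8);o[:,:480]=a;o[:240,480:]=b
cv2.imwrite('pics/c2.png',o[:,:,::-1])
E
```

```text
5.05 [63.98, -1.57, -25.92, 126.87, -15.79, 32.56, -58.54] [ 0.4433 -0.3129  0.0832] [179.75 -24.15 -18.11] [-0.1  0.  -0.7]
rest XYZ -0.1051 -0.0011 0.0832 tool x,y,z in rest: [[0.912, 0.002, 0.409], [0.0, -1.0, 0.004], [0.409, -0.004, -0.912]]
```

View pics/c2.png

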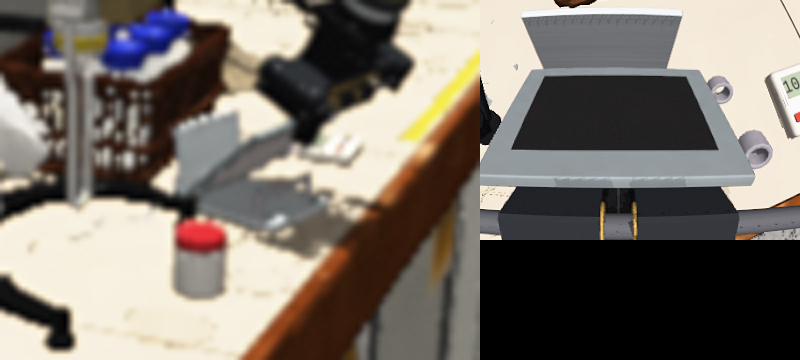

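```bash
python3 - <<'E'
from arc import *
p,M,o=cur()
for th,t in [(47,21),(52,18),(57,15),(62,12),(67,9),(72,6),(76,3),(80,0),(84,0),(87,0),(90,0),(92,0),(94,0),(96,0)]:
    X,z=tcp(th,t); print(th,t,rel((p,M),pose(X,0,z,t,0)))
E
```

```text
47 21 [0.015, -0.007, -0.006, 0.003, -0.041, 0.003]
52 18 [0.068, -0.007, -0.026, 0.003, -0.076, 0.003]
57 15 [0.124, -0.006, -0.04, 0.003, -0.111, 0.003]
62 12 [0.18, -0.006, -0.05, 0.003, -0.146, 0.003]
67 9 [0.236, -0.006, -0.055, 0.003, -0.181, 0.003]
72 6 [0.293, -0.005, -0.055, 0.003, -0.216, 0.003]
76 3 [0.337, -0.005, -0.052, 0.004, -0.251, 0.003]
80 0 [0.381, -0.005, -0.046, 0.004, -0.286, 0.002]
84 0 [0.428, -0.005, -0.032, 0.004, -0.286, 0.002]
87 0 [0.462, -0.005, -0.019, 0.004, -0.286, 0.002]
90 0 [0.496, -0.005, -0.005, 0.004, -0.286, 0.002]
92 0 [0.518, -0.005, 0.006, 0.004, -0.286, 0.002]
94 0 [0.54, -0.005, 0.017, 0.004, -0.286, 0.002]
96 0 [0.561, -0.004, 0.029, 0.004, -0.286, 0.002]
```

Request:
apply_moves(
  moves=[
    [0.015,-0.005,-0.008,0.003,-0.041,0.003,0],
    [0.068,-0.005,-0.026,0.003,-0.076,0.003,0],
    [0.124,-0.005,-0.04,0.003,-0.111,0.003,0],
    [0.18,-0.005,-0.05,0.003,-0.146,0.003,0],
    [0.236,-0.005,-0.055,0.003,-0.181,0.003,0],
    [0.293,-0.005,-0.055,0.003,-0.216,0.003,0],
    [0.337,-0.005,-0.052,0.003,-0.251,0.003,0],
    [0.381,-0.005,-0.046,0.003,-0.286,0.002,0],
    [0.415,-0.005,-0.037,0.003,-0.286,0.002,0],
    [0.44,-0.005,-0.028,0.003,-0.286,0.002,0],
    [0.462,-0.005,-0.019,0.003,-0.286,0.002,0],
    [0.48,-0.005,-0.012,0.003,-0.286,0.002,0],
    [0.496,-0.005,-0.005,0.003,-0.286,0.002,0],
    [0.51,-0.005,0.002,0.003,-0.286,0.002,0],
    [0.523,-0.005,0.008,0.003,-0.286,0.002,0],
    [0.54,-0.005,0.017,0.003,-0.286,0.002,0],
    [0.55,-0.005,0.022,0.003,-0.286,0.002,0],
  ],
)

```text
time_s: 6.85
tool_pos: [0.5416, -0.3434, 0.1232]
tool_rot: [-179.9, 0.3, -18.2]
force: [0.2, 0.2, 0.8]
grip_width: 0.0005
grasp_force: 0.0
```

```bash
python3 st.py; python3 - <<'E'
from h import *
s=save('side','s3.png');t=save('wrist','w3.png')
a=cv2.resize(s[150:240,290:410],(400,300),interpolation=cv2.INTER_CUBIC)
b=t[0:300,120:520]
cv2.imwrite('pics/c3.png',np.hstack([a,b])[:,:,::-1])
E
```

```text
6.85 [51.13, 23.48, -26.9, 90.3, 11.03, 69.24, -86.09] [ 0.5416 -0.3434  0.1232] [-179.87    0.35  -18.25] [0.2 0.2 0.8]
rest XYZ -0.0022 0.0007 0.1232 tool x,y,z in rest: [[1.0, -0.0, -0.006], [-0.0, -1.0, -0.002], [-0.006, 0.002, -1.0]]
```

View pics/c3.png

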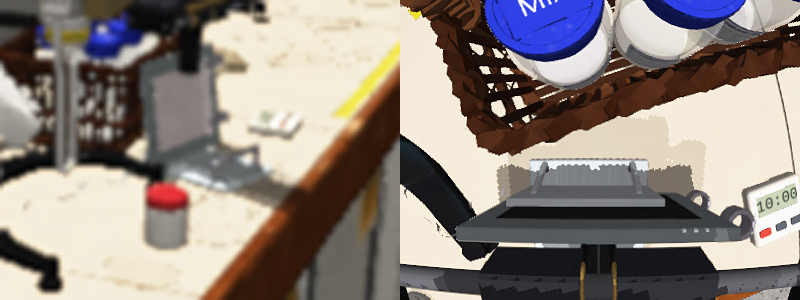

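```bash
python3 - <<'E'
from reach import *
import reach
q1=np.array([51.13,23.48,-26.9,90.3,11.03,69.24,-86.09])
seeds=[q1+np.array([d,0,-d,0,e,0,-70]) for d in (-60,-30,30,60,90) for e in (0,-40,40)]+[q1+rng.normal(0,40,7) for _ in range(8)]
for X in (.01,):
  for z in (.13,.2):
    for yaw in (-90,-87,-84,-80):
        b=ik(*pose(X,0,z,0,yaw),seeds); print('down',z,yaw,'%.1e'%b.cost,b.x.round(0).tolist())
def p2(tilt):
    p,_=pose(.02,0,.13,0,0); return p,(R.from_euler('z',ry-90,degrees=True)*R.from_euler('x',180+tilt,degrees=True)).as_matrix()
for t in (-8,8):
    b=ik(*p2(t),seeds); print(t,'%.1e'%b.cost,b.x.round(0).tolist(),(p2(t)[1][:,2]@[np.cos(np.radians(ry)),np.sin(np.radians(ry)),0]).round(3))
E
```

```text
down 0.13 -90 1.1e-11 [-4.0, 30.0, 47.0, 87.0, -23.0, 72.0, -152.0]
down 0.13 -87 5.8e-12 [1.0, 28.0, 39.0, 87.0, -18.0, 71.0, -152.0]
down 0.13 -84 9.2e-11 [6.0, 26.0, 32.0, 87.0, -14.0, 71.0, -152.0]
down 0.13 -80 1.4e-12 [5.0, 27.0, 34.0, 87.0, -16.0, 71.0, -147.0]
down 0.2 -90 7.7e-12 [-7.0, 29.0, 53.0, 83.0, -23.0, 80.0, -152.0]
down 0.2 -87 2.6e-12 [-3.0, 27.0, 46.0, 83.0, -19.0, 79.0, -152.0]
down 0.2 -84 2.6e-12 [4.0, 24.0, 36.0, 83.0, -14.0, 78.0, -152.0]
down 0.2 -80 3.8e-12 [4.0, 24.0, 35.0, 83.0, -14.0, 78.0, -148.0]
-8 2.9e-17 [-2.0, 39.0, 49.0, 77.0, -25.0, 84.0, -152.0] -0.139
8 9.1e-13 [-4.0, 24.0, 45.0, 94.0, -22.0, 62.0, -152.0] 0.139
```

Request:
apply_moves(
  moves=[
    [-0.12,0,0,0,0,0,0],
    [-0.15,0,-0.2,0,0,0,0.3],
    [-0.15,0,-0.45,0,0,0.1,0.5],
    [-0.1,0,-0.55,0,0,0.2,0.5],
    [-0.1,0,-0.55,0,0,0.3,0.5],
    [-0.1,0,-0.55,0,0,0.4,0.5],
    [-0.1,0,-0.55,0,0,0.5,0.5],
    [-0.1,0,-0.55,0,0,0.6,0.5],
    [-0.1,0,-0.55,0,0,0.7,0.5],
    [-0.1,0,-0.55,0,0,0.8,0.5],
    [-0.1,0,-0.55,0,0,0.9,0.5],
    [-0.1,0,-0.55,0,0,0.98,0.5],
    [-0.1,0,-0.55,0,0,0.98,0.5],
  ],
)

```text
time_s: 8.25
tool_pos: [0.5205, -0.3379, 0.2239]
tool_rot: [178.6, 0.6, -98.1]
force: [-0.6, -0.2, -1.1]
grip_width: 0.0435
grasp_force: 0.0
```

```bash
python3 st.py
```

```text
8.25 [15.17, 16.15, 19.0, 86.82, -5.26, 79.41, -153.56] [ 0.5205 -0.3379  0.2239] [178.64   0.61 -98.14] [-0.6 -0.2 -1.1]
rest XYZ -0.024 -0.0007 0.2239 tool x,y,z in rest: [[0.175, -0.985, -0.011], [-0.984, -0.175, 0.024], [-0.025, 0.006, -1.0]]
```

```bash
cat > gp.py <<'E'
from mv import *; import reach
from reach import RF,ry
a=np.radians(ry);f=np.array([np.cos(a),np.sin(a),0]);l=np.array([-f[1],f[0],0])
def gpose(X,Y,z,lean,yaw=ry-90): # tool x -> rest -y ; tool leaned so that fingers are parallel to a door leaning back by lean
    M=(R.from_euler('z',yaw,degrees=True)*R.from_euler('x',180,degrees=True)*R.from_euler('x',0,degrees=True)).as_matrix()
    # lean: rotate about l axis so that -z_tool tips to +f
    Rl=R.from_rotvec(np.radians(lean)*l).as_matrix()
    return RF+X*f+Y*l+np.array([0,0,z]),Rl@M
E
python3 - <<'E'
from gp import *
p,M,o=cur(); print(rel((p,M),gpose(.012,0,.224,0)))
P,N=gpose(0,0,0,8);print(N[:,2]@f,N[:,2])
E
```

```text
[0.028, -0.178, -0.005, 0.016, 0.006, 0.117]
-0.13917310096006558 [-0.13219537  0.04351477 -0.99026807]
```

Request:
apply_moves(
  moves=[
    [0.028,-0.1,-0.003,0.016,0.006,0.06,0.5],
    [0.028,-0.178,-0.003,0.016,0.006,0.117,0.5],
    [0.028,-0.178,-0.003,0.016,0.006,0.117,0.5],
    [0.028,-0.178,-0.003,0.016,0.006,0.117,0.5],
    [0.028,-0.178,-0.003,0.016,0.006,0.117,0.5],
  ],
)

```text
time_s: 8.75
tool_pos: [0.5557, -0.347, 0.2232]
tool_rot: [179.9, -0.1, -107.8]
force: [-0.4, 0.7, -1.0]
grip_width: 0.0433
grasp_force: 0.0
```

```bash
python3 - <<'E'
from h import *
import pickle
k=cam('wrist');t=save('wrist','w4.png');pickle.dump(k,open('k4.pkl','wb'))
o=env.get_obs();print(o['time_s'],o['qpos'].round(2),o['tool_pos'].round(4),o['tool_rot'].round(2))
# crop around projected door
P=[(.55,-.35,.147)];print(proj(k,P))
cv2.imwrite('pics/c4.png',cv2.resize(t[100:340,180:460],(700,600),interpolation=cv2.INTER_CUBIC)[:,:,::-1])
E
```

```text
8.8 [  -8.3    25.28   51.94   83.8   -19.87   80.63 -153.68] [ 0.5552 -0.3474  0.2232] [ 1.7990e+02 -2.0000e-02 -1.0789e+02]
[[325.44427254 203.63562532]]
```

View pics/c4.png

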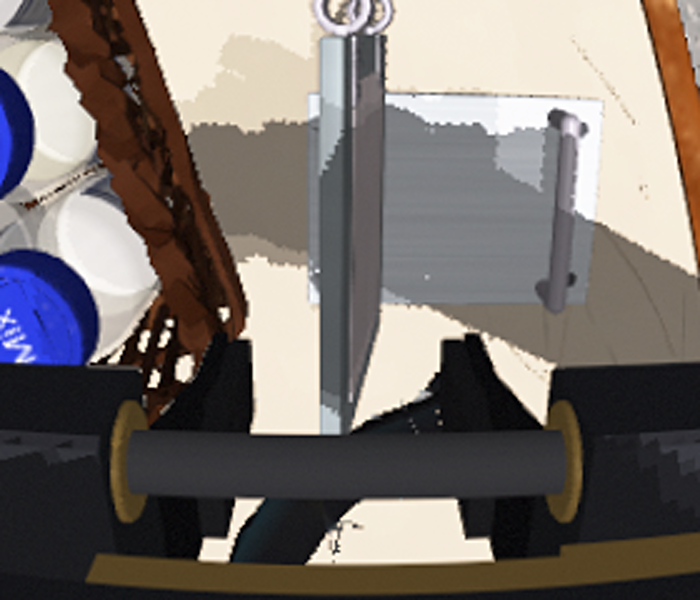

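```bash
cat > fit2.py <<'E'
from gp import *
import pickle
from scipy.optimize import least_squares
k=pickle.load(open('k4.pkl','rb'))
def D(q,h,y,t): # q: X of outer bottom corner, Yc, lean, dyaw ; t from outer
    ph=q[2];v=np.array([q[0]+h*np.sin(ph)+t*np.cos(ph), y, .008+h*np.cos(ph)-t*np.sin(ph)+ (.008*np.sin(ph))])
    c,s=np.cos(q[3]),np.sin(q[3]); X=c*v[0]-s*v[1];Y=s*v[0]+c*v[1]+q[1]
    return RF+X*f+Y*l+np.array([0,0,v[2]])
px=lambda x,y:np.array([180+x/2.5,100+y/2.5])
obs=[(.14,-.075,.008,px(320,37)),(.14,-.075,0,px(352,38)),(0,-.075,0,px(385,37))]
lines=[(.14,.008,px(320,430)),(.14,0,px(344,433)),(0,0,px(380,305))]
def res(q):
    r=[]
    for h,y,t,uv in obs: r+=list(proj(k,D(q,h,y,t))[0]-uv)
    for h,t,uv in lines:
        a,b=proj(k,[D(q,h,-.05,t),D(q,h,.05,t)]);r.append(a[0]+(uv[1]-a[1])*(b[0]-a[0])/(b[1]-a[1])-uv[0])
    return r
s=least_squares(res,[-.01,0,.14,0]);q=s.x
if __name__=='__main__':
    print(q[:2],np.degrees(q[2:]),np.round(s.fun,1))
    print('knuckle rings',proj(k,[D(q,.12,-.085,.004),D(q,.04,-.085,.004)]).round(1),'crop',((proj(k,[D(q,.12,-.085,.004),D(q,.04,-.085,.004)])-[180,100])*2.5).round(0))
    T=D(q,.14,0,.004);print('top mid',T, 'rest X',(T-RF)@f,(T-RF)@l)
E
python3 fit2.py
python3 - <<'E'
import cv2,numpy as np
g=cv2.cvtColor(cv2.imread('pics/w4.png'),cv2.COLOR_BGR2GRAY)
for r in range(88,120,2): print(r,' '.join('%3d'%v for v in g[r,300:345]))
E
```

```text
[-0.00505573  0.00170934] [ 7.67096594 -0.46786683] [ 1.2  0.5 -1.2  0.2  0.3 -1.1  0.3 -0.3 -0.3]
knuckle rings [[318.  103. ]
 [327.8 104.8]] crop [[345.   7.]
 [369.  12.]]
top mid [ 0.56070298 -0.34871441  0.14728107] rest X 0.017595646965482038 0.0015656550409953898
88 237 237 238 238 238 238 238 238 238 238 238 238 238 238 238 238 239 238 238 238 239 238 238 238 238 238 238 239 238 238 238 238 238 238 238 239 238 238 238 238 239 239 239 238 238
90 238 238 238 238 238 238 238 238 238 239 239 240 236 226 227 226 226 225 222 224 228 240 240 240 239 239 238 238 238 238 238 238 238 238 238 238 238 238 238 239 238 238 238 238 238
92 238 238 238 238 238 238 238 238 239 236 228 210 201 222 230 233 231 230 232 230 223 221 196 187 213 234 241 239 238 238 238 238 238 238 238 238 238 238 238 238 238 238 238 238 238
94 238 238 238 238 238 239 239 237 222 213 227 237 237 227 213 158 130 156 189 205 210 222 241 241 197 143 184 240 237 238 239 239 239 239 238 238 238 238 238 238 238 238 238 238 238
96 238 238 238 239 227 214 211 208 223 245 232 157  54  62  66 135 213 225 236 243 216 170 204 2
[... 1409 characters left out ...]
 220 197 189 202 202 200 230 245 247 247 232 198 199 182 150 102  79 106 164 243 247 209 172 158 152 169 246 242 239 239 239 238 239 238 239 239 238
114 238 239 239 239 224 217 218 218 211 180 177 165 151 144 141 154 151 157 128  66  82 161  94  72  75  73  70  68  68  68 146 149  59  70 124 232 240 238 238 239 238 238 238 238 239
116 238 238 238 240 224 217 207 179 169 198 201 201 206 209 214 219 197 127  63  73 105 228 121  76  76  75  75  76  75  71 126 133  68  66 108 230 239 238 238 238 238 238 238 238 238
118 238 238 237 239 228 221 206 180 170 195 198 201 204 208 211 219 200 132  66  66  99 209 113  76  76  74  77  78  77  68 138 148  57  68 205 238 239 237 237 238 238 237 238 238 238
```

```bash
python3 - <<'E'
from gp import *
p,M,o=cur(); A=gpose(.0205,.001,.168,7.7);B=gpose(.0137,.001,.1136,7.7)
print(rel((p,M),A));print(rel((p,M),B))
E
```

```text
[0.001, -0.043, 0.276, -0.088, -0.001, 0.004]
[0.001, -0.01, 0.548, -0.088, -0.001, 0.004]
```

Request:
apply_moves(
  moves=[
    [0,-0.043,0.15,-0.088,0,0.004,0.55],
    [0,-0.043,0.276,-0.088,0,0.004,0.55],
    [0,-0.038,0.32,-0.088,0,0.004,0.55],
    [0,-0.03,0.38,-0.088,0,0.004,0.55],
    [0,-0.022,0.45,-0.088,0,0.004,0.55],
    [0,-0.014,0.51,-0.088,0,0.004,0.55],
    [0,-0.01,0.548,-0.088,0,0.004,0.55],
    [0,-0.01,0.548,-0.088,0,0.004,0.55],
  ],
)

```text
time_s: 9.6
tool_pos: [0.5569, -0.3479, 0.1137]
tool_rot: [172.4, -0.0, -108.3]
force: [0.2, 0.1, -0.1]
grip_width: 0.0476
grasp_force: 0.0
```

```bash
python3 st.py; python3 - <<'E'
from gp import *
p,M,o=cur(); print(rel((p,M),gpose(.0137,.001,.1136,7.7)))
E
```

```text
9.6 [-4.52, 36.51, 49.36, 83.54, -24.41, 79.53, -151.67] [ 0.5569 -0.3479  0.1137] [ 1.7239e+02 -2.0000e-02 -1.0833e+02] [ 0.2  0.1 -0.1]
rest XYZ 0.0138 0.0011 0.1137 tool x,y,z in rest: [[-0.002, -1.0, 0.0], [-0.991, 0.002, 0.132], [-0.132, 0.0, -0.991]]
[0.001, 0.0, 0.001, -0.001, 0.0, -0.001]
```

Excellent tracking. Close the gripper.

Request:
apply_moves(
  moves=[
    [0,0,0,0,0,0,0.2],
    [0,0,0,0,0,0,0.1],
    [0,0,0,0,0,0,0],
    [0,0,0,0,0,0,0],
    [0,0,0,0,0,0,0],
    [0,0,0,0,0,0,0],
    [0,0,0,0,0,0,0],
    [0,0,0,0,0,0,0],
  ],
  grip_force=40,
)

```text
time_s: 10.4
tool_pos: [0.5565, -0.3485, 0.1144]
tool_rot: [172.3, -0.1, -108.4]
force: [-2.5, 1.0, 3.0]
grip_width: 0.0079
grasp_force: 39.5
```

```bash
python3 - <<'E'
from gp import *
k=cam('top')
for z in (.25,.3,.35,.4,.47): print(z,onz(k,(352,189.5),z).round(3),onz(k,(352,163),z).round(3))
from reach import ik,pose,fk2
import reach
q0=np.array([-4.5,36.5,49,83.5,-24,79.5,-151])
for P in [(.42,-.2,.26,-80),(.40,-.16,.26,-60),(.40,-.06,.26,-40),(.38,-.06,.26,-40),(.40,.06,.26,-20),(.40,.06,.26,0),(.45,.18,.26,0)]:
    M=(R.from_euler('z',P[3],degrees=True)*R.from_euler('x',180,degrees=True)).as_matrix()
    b=ik(np.array(P[:3]),M,[q0]+[q0+d for d in reach.rng.normal(0,30,(6,7))]);print(P,'%.0e'%b.cost,b.x.round(0).tolist());q0=b.x
p,M,o=cur()
print(rel((p,M),gpose(.005,.001,.17,3)),rel((p,M),gpose(-.02,.001,.24,0)))
E
```

```text
0.25 [ 0.525 -0.079  0.25 ] [ 0.611 -0.08   0.25 ]
0.3 [ 0.52  -0.076  0.3  ] [ 0.602 -0.077  0.3  ]
0.35 [ 0.515 -0.072  0.35 ] [ 0.594 -0.073  0.35 ]
0.4 [ 0.51  -0.069  0.4  ] [ 0.585 -0.07   0.4  ]
0.47 [ 0.503 -0.064  0.47 ] [ 0.574 -0.065  0.47 ]
(0.42, -0.2, 0.26, -80) 9e-17 [-35.0, -6.0, 55.0, 103.0, 5.0, 80.0, -151.0]
(0.4, -0.16, 0.26, -60) 7e-13 [-6.0, -8.0, 24.0, 107.0, 3.0, 80.0, -133.0]
(0.4, -0.06, 0.26, -40) 9e-13 [-11.0, -11.0, 17.0, 110.0, 3.0, 81.0, -125.0]
(0.38, -0.06, 0.26, -40) 2e-13 [-6.0, -14.0, 12.0, 112.0, 3.0, 81.0, -125.0]
(0.4, 0.06, 0.26, -20) 1e-18 [-16.0, -11.0, 7.0, 110.0, 1.0, 81.0, -119.0]
(0.4, 0.06, 0.26, 0) 1e-13 [-16.0, -11.0, 7.0, 110.0, 1.0, 81.0, -99.0]
(0.45, 0.18, 0.26, 0) 1e-16 [-4.0, -1.0, -17.0, 101.0, -0.0, 80.0, -110.0]
[-0.002, 0.08, -0.27, 0.055, -0.001, -0.002] [-0.002, 0.25, -0.6, 0.089, -0.001, -0.002]
```

Request:
apply_moves(
  moves=[
    [-0.002,0.02,-0.05,0,0,0,0],
    [-0.002,0.04,-0.12,0.02,0,0,0],
    [-0.002,0.08,-0.27,0.055,0,0,0],
    [-0.002,0.15,-0.42,0.089,0,0,0],
    [-0.002,0.25,-0.6,0.089,0,0,0],
    [-0.002,0.25,-0.7,0.089,0,0,0],
    [-0.002,0.25,-0.72,0.089,0,0,0],
  ],
)

```text
time_s: 11.1
tool_pos: [0.5301, -0.3394, 0.2668]
tool_rot: [-179.5, -0.1, -108.3]
force: [0.2, 0.3, -3.3]
grip_width: 0.0074
grasp_force: 39.9
```

```bash
cat > wp.py <<'E'
from gp import *
def wpose(x,y,z,yaw): return np.array([x,y,z]),(R.from_euler('z',yaw,degrees=True)*R.from_euler('x',180,degrees=True)).as_matrix()
E
python3 st.py; python3 - <<'E'
from wp import *
p,M,o=cur()
for P in [(.44,-.27,.26,-95),(.40,-.18,.26,-70),(.40,-.10,.26,-45)]: print(P,rel((p,M),wpose(*P)))
E
```

```text
11.1 [-15.67, 22.41, 61.02, 84.64, -19.72, 83.95, -152.92] [ 0.5301 -0.3394  0.2668] [-1.7953e+02 -9.0000e-02 -1.0832e+02] [ 0.2  0.3 -3.3]
rest XYZ -0.0144 0.0009 0.2668 tool x,y,z in rest: [[-0.002, -1.0, 0.002], [-1.0, 0.002, -0.008], [0.008, -0.002, -1.0]]
(0.44, -0.27, 0.26, -95) [-0.188, 0.537, 0.029, -0.005, -0.002, -0.155]
(0.4, -0.18, 0.26, -70) [-0.552, 0.868, 0.026, -0.005, -0.003, -0.446]
(0.4, -0.1, 0.26, -45) [-0.932, 0.994, 0.024, -0.004, -0.004, -0.737]
```

Request:
apply_moves(
  moves=[
    [-0.06,0.18,0.02,-0.005,0,-0.05,0],
    [-0.12,0.36,0.02,-0.005,0,-0.1,0],
    [-0.188,0.537,0.025,-0.005,0,-0.155,0],
    [-0.28,0.62,0.025,-0.005,-0.002,-0.23,0],
    [-0.37,0.7,0.025,-0.005,-0.002,-0.3,0],
    [-0.46,0.78,0.025,-0.005,-0.002,-0.37,0],
    [-0.552,0.868,0.025,-0.005,-0.002,-0.446,0],
    [-0.65,0.9,0.024,-0.005,-0.002,-0.52,0],
    [-0.75,0.93,0.024,-0.005,-0.002,-0.6,0],
    [-0.85,0.97,0.024,-0.004,-0.003,-0.67,0],
    [-0.932,0.994,0.024,-0.004,-0.004,-0.737,0],
    [-0.932,0.994,0.024,-0.004,-0.004,-0.737,0],
  ],
)

```text
time_s: 12.3
tool_pos: [0.3984, -0.0963, 0.257]
tool_rot: [179.8, 0.4, -44.7]
force: [0.5, -0.5, -2.8]
grip_width: 0.0081
grasp_force: 40.0
```

```bash
python3 st.py; python3 - <<'E'
from wp import *
p,M,o=cur()
for P in [(.40,0,.26,-20),(.415,.06,.26,-8),(.43,.10,.26,-3)]: print(P,rel((p,M),wpose(*P)))
E
```

```text
12.3 [-30.02, -16.42, 33.13, 111.9, 8.81, 82.48, -133.9] [ 0.3984 -0.0963  0.257 ] [179.82   0.42 -44.69] [ 0.5 -0.5 -2.8]
rest XYZ -0.2155 0.1906 0.257 tool x,y,z in rest: [[0.895, -0.446, -0.007], [-0.446, -0.895, 0.003], [-0.008, 0.0, -1.0]]
(0.4, 0, 0.26, -20) [-0.333, -0.348, -0.014, 0.001, 0.005, -0.287]
(0.415, 0.06, 0.26, -8) [-0.491, -0.614, -0.013, 0.0, 0.005, -0.427]
(0.43, 0.1, 0.26, -3) [-0.578, -0.809, -0.013, 0.0, 0.005, -0.485]
```

Request:
apply_moves(
  moves=[
    [-0.11,-0.12,-0.01,0,0,-0.1,0],
    [-0.22,-0.23,-0.014,0,0.005,-0.19,0],
    [-0.333,-0.348,-0.014,0,0.005,-0.287,0],
    [-0.41,-0.48,-0.014,0,0.005,-0.36,0],
    [-0.491,-0.614,-0.014,0,0.005,-0.427,0],
    [-0.54,-0.71,-0.014,0,0.005,-0.47,0],
    [-0.578,-0.809,-0.014,0,0.005,-0.485,0],
    [-0.578,-0.809,-0.014,0,0.005,-0.485,0],
  ],
)

```text
time_s: 13.1
tool_pos: [0.4317, 0.0994, 0.2602]
tool_rot: [179.9, -0.0, -3.2]
force: [0.0, -0.4, -2.6]
grip_width: 0.0077
grasp_force: 40.0
```

```bash
python3 st.py; python3 - <<'E'
from wp import *
p,M,o=cur()
for P in [(.43,.25,.26,0)]: print(P,rel((p,M),wpose(*P)))
E
```

```text
13.1 [-40.06, -9.43, 21.09, 107.96, 3.48, 80.88, -112.98] [0.4317 0.0994 0.2602] [ 1.7994e+02 -1.0000e-02 -3.2000e+00] [ 0.  -0.4 -2.6]
rest XYZ -0.245 0.3869 0.2602 tool x,y,z in rest: [[0.966, 0.259, 0.0], [0.259, -0.966, 0.001], [0.0, -0.001, -1.0]]
(0.43, 0.25, 0.26, 0) [-0.051, -0.751, 0.0, 0.001, -0.0, -0.037]
```

Request:
apply_moves(
  moves=[
    [-0.02,-0.2,0,0,0,-0.037,0],
    [-0.04,-0.4,0,0,0,-0.037,0],
    [-0.05,-0.58,0,0,0,-0.037,0],
    [-0.05,-0.7,0,0,0,-0.037,0],
    [-0.05,-0.75,0,0,0,-0.037,0],
    [-0.05,-0.75,0,0,0,-0.037,0],
    [-0.05,-0.75,0,0,0,-0.037,0],
  ],
)

```text
time_s: 13.8
tool_pos: [0.4304, 0.2453, 0.2609]
tool_rot: [179.9, -0.0, -0.3]
force: [0.8, 0.1, -2.8]
grip_width: 0.008
grasp_force: 40.0
```

```bash
python3 - <<'E'
from h import *
import pickle
k=cam('wrist');t=save('wrist','w5.png');pickle.dump(k,open('k5.pkl','wb'))
o=env.get_obs();print(o['time_s'],o['qpos'].round(2),o['tool_pos'].round(4),o['tool_rot'].round(2))
cv2.imwrite('pics/c5.png',cv2.resize(t[0:150,200:400],(800,600),interpolation=cv2.INTER_CUBIC)[:,:,::-1])
E
```

```text
13.85 [ -46.78   -1.85   13.7   101.58    0.53   80.24 -123.5 ] [0.4305 0.2452 0.2611] [ 1.7991e+02 -3.0000e-02 -3.2000e-01]
```

View pics/c5.png

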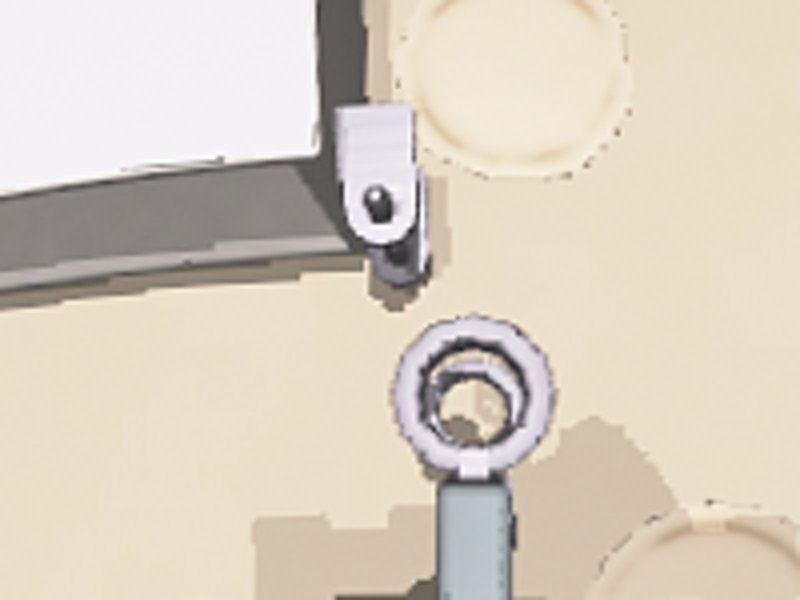

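```bash
cat > fit3.py <<'E'
from wp import *
import pickle
k=pickle.load(open('k5.pkl','rb'))
c=lambda x,y:(200+x/4,y/4)
a=onz(k,c(320,155),.154);b=onz(k,c(0,195),.154);d=onz(k,c(317,0),.154)
print('front corner',a.round(4),'yaw front',np.degrees(np.arctan2(*(-(b-a))[[0,1]]*[-1,1]))if 0 else np.degrees(np.arctan2((a-b)[0],(b-a)[1])),'yaw side',np.degrees(np.arctan2((d-a)[1],(d-a)[0])))
print('pin foot hi',onz(k,c(380,206),.115).round(4),'tip',onz(k,c(375,193),.135).round(4))
z=.2611
print('knuckle top',onz(k,c(473,395),z+.014).round(4))
print('knuckle up bottom/low top ring',onz(k,c(474,408),z+.014-.080).round(4))
E
python3 fit3.py
```

```text
front corner [0.5746 0.2762 0.154 ] yaw front 2.1036607763218815 yaw side 1.2706690818777322
pin foot hi [0.5699 0.266  0.115 ] tip [0.5693 0.2657 0.135 ]
knuckle top [0.5164 0.2442 0.2751]
knuckle up bottom/low top ring [0.5166 0.2437 0.1951]
```

```bash
python3 - <<'E'
from wp import *
p,M,o=cur()
for P in [(.43,.264,.20,1.7),(.43,.264,.145,1.7),(.45,.264,.145,1.7),(.47,.264,.145,1.7)]: print(P,rel((p,M),wpose(*P)))
E
```

```text
(0.43, 0.264, 0.2, 1.7) [-0.003, -0.095, 0.305, 0.001, -0.0, -0.024]
(0.43, 0.264, 0.145, 1.7) [-0.003, -0.095, 0.58, 0.001, -0.0, -0.024]
(0.45, 0.264, 0.145, 1.7) [0.097, -0.096, 0.581, 0.001, -0.0, -0.024]
(0.47, 0.264, 0.145, 1.7) [0.197, -0.096, 0.581, 0.001, -0.0, -0.024]
```

Request:
apply_moves(
  moves=[
    [-0.003,-0.09,0.12,0.001,0,-0.024,0],
    [-0.003,-0.095,0.3,0.001,0,-0.024,0],
    [-0.003,-0.095,0.45,0.001,0,-0.024,0],
    [-0.003,-0.095,0.54,0.001,0,-0.024,0],
    [-0.003,-0.095,0.58,0.001,0,-0.024,0],
    [0.05,-0.095,0.58,0.001,0,-0.024,0],
    [0.1,-0.096,0.58,0.001,0,-0.024,0],
    [0.14,-0.096,0.58,0.001,0,-0.024,0],
    [0.14,-0.096,0.58,0.001,0,-0.024,0],
    [0.14,-0.096,0.58,0.001,0,-0.024,0],
  ],
)

```text
time_s: 14.85
tool_pos: [0.4584, 0.2667, 0.1456]
tool_rot: [-179.9, -0.0, 1.9]
force: [0.4, 0.5, -2.7]
grip_width: 0.008
grasp_force: 40.0
```

```bash
python3 - <<'E'
from wp import *
import pickle
k=cam('wrist');t=save('wrist','w6.png');pickle.dump(k,open('k6.pkl','wb'))
p,M,o=cur();print(o['time_s'],o['tool_pos'].round(4),o['tool_rot'].round(2),o['force'].round(1))
print('proj pin hi foot,tip',proj(k,[(.5696,.2658,.115),(.5696,.2658,.135)]).round(1))
y=np.radians(o['tool_rot'][2]);K=np.array([.0859*np.cos(y)+.0005*np.sin(y),.0859*np.sin(y)-.0005,.014])+p
print('knuckle top',K.round(4),proj(k,K).round(1))
cv2.imwrite('pics/c6.png',cv2.resize(t[0:150,220:420],(800,600),interpolation=cv2.INTER_CUBIC)[:,:,::-1])
E
```

```text
14.9 [0.458  0.2667 0.1455] [-1.7994e+02 -3.0000e-02  1.9300e+00] [-0.9 -0.5 -3. ]
proj pin hi foot,tip [[324.4  61.4]
 [325.1  56. ]]
knuckle top [0.5438 0.2691 0.1595] [[317.6  99.9]]
```

View pics/c6.png

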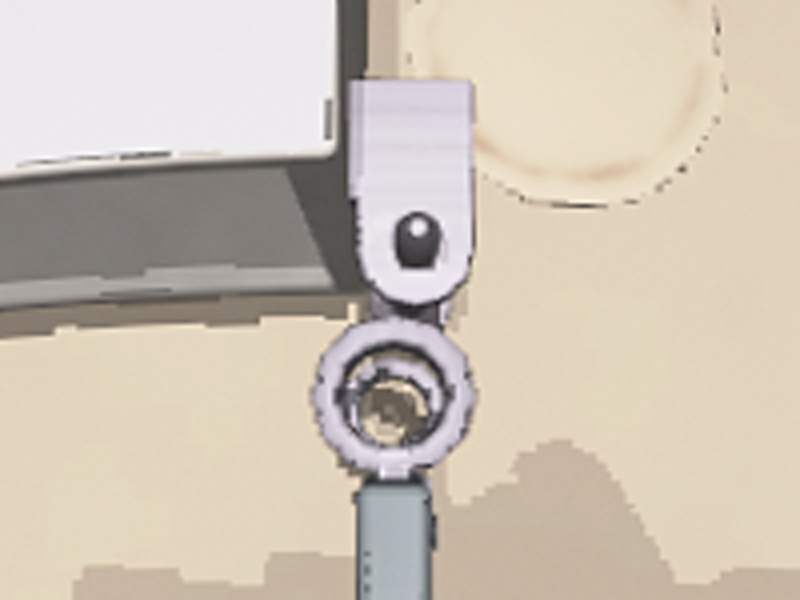

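Request:
apply_moves(
  moves=[
    [0.03,0.019,0,0,0,0,0],
    [0.07,0.019,0,0,0,0,0],
    [0.1,0.019,0,0,0,0,0],
    [0.125,0.019,0,0,0,0,0],
    [0.1275,0.019,0,0,0,0,0],
    [0.1275,0.019,0,0,0,0,0],
    [0.1275,0.019,0,0,0,0,0],
    [0.1275,0.019,0,0,0,0,0],
  ],
)

```text
time_s: 15.7
tool_pos: [0.4834, 0.2637, 0.1452]
tool_rot: [-179.9, -0.0, 1.9]
force: [-0.1, 1.4, -3.1]
grip_width: 0.008
grasp_force: 40.0
```

```bash
python3 - <<'E'
from wp import *
import pickle
k=cam('wrist');t=save('wrist','w7.png')
p,M,o=cur();print(o['time_s'],o['tool_pos'].round(4),o['tool_rot'].round(2),o['force'].round(1))
y=np.radians(o['tool_rot'][2]);K=np.array([.086*np.cos(y),.086*np.sin(y)-.001,.014])+p
print('knuckle',K.round(4),'pin .5696 .2656',proj(k,K).round(1),'pin tip proj',proj(k,[(.5696,.2656,.135)]).round(1))
g=cv2.cvtColor(t,cv2.COLOR_RGB2GRAY)
for r in range(78,122,2): print(r,' '.join('%3d'%v for v in g[r,296:342]))
E
```

```text
15.75 [0.4834 0.2637 0.1452] [-1.7994e+02 -3.0000e-02  1.9500e+00] [-0.4  0.4 -3.9]
knuckle [0.5694 0.2656 0.1592] pin .5696 .2656 [[318.9  98.7]] pin tip proj [[318.9  99.7]]
78 180  81  80  79  75 153 186 193 212 233 229 230 231 234 235 236 236 237 231 235 232 209 186 204 230 228 230 232 231 233 236 234 234 230 229 220 194 178 188 210 209 208 208 209 209 208
80 188  86  78  79  74 156 188 193 215 236 233 234 238 214 168 154 160 149 191 193 197 201 200 197 192 191 173 160 141 165 191 202 235 234 233 199 178 178 186 210 208 208 208 209 209 209
82 177  87  79  80  74 159 189 203 225 230 157 162 189 197 203 206 205 206 210 212 210 211 208 206 204 207 207 207 204 201 198 194 188 143 187 156 157 193 212 209 209 210 209 208 209 210
84 161  82  79  79  74 160 192 185 162 159 182 189 207 211 213 212 212 212 207 202 198 193 190 191 195 201 208 211 209 208 206 206 205 205 121 116 158 193 212 209 210 209 209 209 210 209
86 105  79  83  80  73 165 164 165 180 195 202 208 215 167 130 133 140 107  81  78  57  46  43  49  61  77  92 108 122 151 183 204 210 208 208 196 182 176 187 213 211 210 208 2
[... 2500 characters left out ...]
 197 203 204 207 209 213 219 227 224 225 228 231 233 224 216 209 205 203 199 186 186 113 124 169 190 213 211 210 210 210 210 210 209 210
116 210 210 210 210 210 210 210 212 212 216 185  94 101 156 180 187 190 190 183 226 230 232 230 227 227 225 197 190 186 185 177 128 148 176 184 183 187 211 210 210 209 211 210 210 209 210
118 210 210 210 210 209 210 210 211 210 211 207 197 199 125 119 103  85  73 103 241 236 235 234 233 232 238 123  70  84 103 132 187 184 183 182 181 187 212 210 210 210 210 210 210 210 209
120 210 210 211 210 209 210 209 210 210 210 210 212 212 129  96  66  50  53  54  49  48  49  49  48  47  50  50  52  49  80 134 178 182 184 182 181 186 213 211 210 210 209 211 210 209 210
```

Request:
apply_moves(
  moves=[
    [0,0,0.02,0,0,0,0],
    [0,0,0.04,0,0,0,0],
    [0,0,0.06,0,0,0,0],
    [0,0,0.08,0,0,0,0],
    [0,0,0.1,0,0,0,0],
    [0,0,0.12,0,0,0,0],
    [0,0,0.12,0,0,0,0],
  ],
)

```text
time_s: 16.45
tool_pos: [0.4831, 0.2634, 0.1204]
tool_rot: [-180.0, 0.0, 1.9]
force: [-0.6, 1.2, -3.2]
grip_width: 0.0075
grasp_force: 40.0
```

Request:
apply_moves(
  moves=[
    [0,0,0.007,0,0,0,0],
    [0,0,0.014,0,0,0,0],
    [0,0,0.02,0,0,0,0],
    [0,0,0.024,0,0,0,0],
    [0,0,0.024,0,0,0,0],
  ],
)

```text
time_s: 16.95
tool_pos: [0.4838, 0.2638, 0.117]
tool_rot: [-179.9, -0.1, 1.9]
force: [-1.8, -0.8, 0.4]
grip_width: 0.0074
grasp_force: 40.0
```

Request:
apply_moves(
  moves=[
    [0,0,0,0,0,0,0.15],
    [0,0,0,0,0,0,0.25],
    [0,0,0,0,0,0,0.35],
    [0,0,0,0,0,0,0.45],
    [0,0,0,0,0,0,0.5],
    [0,0,0,0,0,0,0.5],
  ],
)

```text
time_s: 17.55
tool_pos: [0.4836, 0.2636, 0.1164]
tool_rot: [-179.9, -0.0, 1.9]
force: [0.5, 0.3, 0.5]
grip_width: 0.0413
grasp_force: 0.0
```

```bash
python3 - <<'E'
from wp import *
p,M,o=cur();print(o['time_s'],o['tool_pos'].round(4),o['grip_width'],o['force'].round(1),o['qpos'].round(1))
t=save('wrist','w8.png');s=save('side','s8.png')
g=cv2.cvtColor(t,cv2.COLOR_RGB2GRAY)
a=cv2.resize(t[20:170,220:420],(400,300),interpolation=cv2.INTER_CUBIC)
b=cv2.resize(s[190:280,190:310],(400,300),interpolation=cv2.INTER_CUBIC)
cv2.imwrite('pics/c8.png',np.hstack([a,b])[:,:,::-1])
E
```

```text
17.55 [0.4836 0.2636 0.1164] 0.041284399501979666 [0.5 0.3 0.5] [ -44.6   10.8   14.8  105.5   -3.1   64.  -116.8]
```

View pics/c8.png

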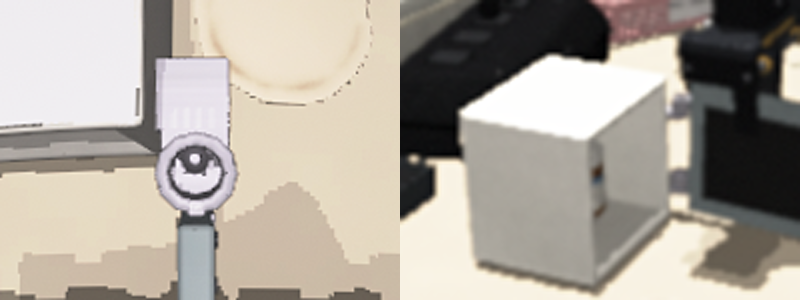

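```bash
cat > sw.py <<'E'
from wp import *
def sp(phi,z=.11,off=.014,rho=.13,yaw=None):
    a=np.radians(phi);u=np.array([np.cos(a),np.sin(a)]);n=np.array([np.sin(a),-np.cos(a)])
    q=np.array([.5696,.2657])+rho*u-off*n
    return wpose(q[0],q[1],z,phi-90 if yaw is None else yaw)
E
python3 - <<'E'
from sw import *
p,M,o=cur()
print(rel((p,M),sp(181.9,.205,.06,yaw=84)),rel((p,M),sp(181.9,.11,.06,yaw=84)))
E
```

```text
[-0.22, 0.304, -0.443, -0.0, -0.001, -0.955] [-0.22, 0.304, 0.032, -0.0, -0.001, -0.955]
```

Request:
apply_moves(
  moves=[
    [0,0,-0.12,0,0,0,0.5],
    [0,0,-0.3,0,0,0,0.5],
    [0,0,-0.443,0,0,-0.05,0.5],
    [-0.05,0.05,-0.443,0,0,-0.14,0.2],
    [-0.1,0.12,-0.443,0,0,-0.24,0],
    [-0.15,0.2,-0.443,0,0,-0.34,0],
    [-0.2,0.27,-0.443,0,0,-0.44,0],
    [-0.22,0.304,-0.443,0,0,-0.54,0],
    [-0.22,0.304,-0.443,0,0,-0.64,0],
    [-0.22,0.304,-0.443,0,0,-0.74,0],
    [-0.22,0.304,-0.38,0,0,-0.84,0],
    [-0.22,0.304,-0.25,0,0,-0.94,0],
    [-0.22,0.304,-0.1,0,0,-0.955,0],
    [-0.22,0.304,0.032,0,0,-0.955,0],
    [-0.22,0.304,0.032,0,0,-0.955,0],
  ],
)

```text
time_s: 19.15
tool_pos: [0.439, 0.1999, 0.1066]
tool_rot: [-179.7, 0.2, 84.0]
force: [-0.5, -0.3, -0.5]
grip_width: 0.0003
grasp_force: 0.0
```

```bash
python3 - <<'E'
from sw import *
p,M,o=cur();print(o['time_s'],p.round(4),o['tool_rot'].round(1),o['force'].round(1),o['qpos'].round(1))
viewer.read_camera('top')
for off in (.04,.025): print(rel((p,M),sp(181.9,.11,off,yaw=84)))
for ph in (180,176,171,166,161,156,151,146,141,136,131,126): print(ph,rel((p,M),sp(ph,yaw=min(84,ph-90))))
E
```

```text
19.15 [0.439  0.1999 0.1066] [-179.7    0.2   84. ] [-0.5 -0.3 -0.5] [-42.5   3.5  15.4 114.7  -1.   62.3 -32.7]
[0.108, -0.001, -0.017, -0.003, 0.002, 0.0]
[0.182, -0.012, -0.018, -0.003, 0.002, 0.0]
180 [0.258, -0.024, -0.018, -0.003, 0.002, 0.0]
176 [0.303, -0.032, -0.018, -0.003, 0.002, 0.0]
171 [0.359, -0.038, -0.018, -0.003, 0.002, 0.035]
166 [0.416, -0.038, -0.018, -0.003, 0.003, 0.093]
161 [0.473, -0.034, -0.018, -0.003, 0.003, 0.151]
156 [0.53, -0.025, -0.019, -0.003, 0.003, 0.21]
151 [0.585, -0.011, -0.019, -0.003, 0.003, 0.268]
146 [0.639, 0.008, -0.019, -0.003, 0.003, 0.326]
141 [0.691, 0.032, -0.02, -0.003, 0.003, 0.384]
136 [0.74, 0.06, -0.02, -0.003, 0.003, 0.442]
131 [0.787, 0.092, -0.02, -0.002, 0.004, 0.5]
126 [0.831, 0.128, -0.021, -0.002, 0.004, 0.559]
```

Request:
apply_moves(
  moves=[
    [0.108,0,-0.017,-0.003,0.002,0,0],
    [0.182,-0.012,-0.018,-0.003,0.002,0,0],
    [0.22,-0.018,-0.018,-0.003,0.002,0,0],
    [0.258,-0.024,-0.018,-0.003,0.002,0,0],
    [0.303,-0.032,-0.018,-0.003,0.002,0,0],
    [0.359,-0.038,-0.018,-0.003,0.002,0.035,0],
    [0.416,-0.038,-0.018,-0.003,0.003,0.093,0],
    [0.473,-0.034,-0.018,-0.003,0.003,0.151,0],
    [0.53,-0.025,-0.019,-0.003,0.003,0.21,0],
    [0.585,-0.011,-0.019,-0.003,0.003,0.268,0],
    [0.639,0.008,-0.019,-0.003,0.003,0.326,0],
    [0.691,0.032,-0.02,-0.003,0.003,0.384,0],
    [0.74,0.06,-0.02,-0.003,0.003,0.442,0],
    [0.787,0.092,-0.02,-0.002,0.004,0.5,0],
    [0.831,0.128,-0.021,-0.002,0.004,0.559,0],
  ],
)

```text
time_s: 20.7
tool_pos: [0.4844, 0.3644, 0.1141]
tool_rot: [-180.0, -0.4, 35.8]
force: [-0.7, -0.3, -0.8]
grip_width: 0.0005
grasp_force: 0.2
```

```bash
python3 - <<'E'
from sw import *
p,M,o=cur();print(o['time_s'],p.round(4),o['tool_rot'].round(1),o['force'].round(1),o['qpos'].round(1))
viewer.read_camera('side')
for ph in (121,117,113,109,105,102,99,96,94,93,92,91,90): print(ph,rel((p,M),sp(ph)))
save('side','s9.png');save('wrist','w9.png')
print([(b['location'],b['conf']) for b in boxes_of('wrist','door_mid')[:2]])
E
```

```text
20.7 [0.4844 0.3644 0.1141] [-180.    -0.4   35.8] [-0.7 -0.3 -0.8] [-52.3  17.2  15.3  98.1  -4.9  64.9 -89.9]
121 [0.041, -0.004, 0.021, -0.0, -0.004, 0.055]
117 [0.087, -0.004, 0.021, -0.0, -0.004, 0.102]
113 [0.132, 0.0, 0.021, -0.001, -0.004, 0.149]
109 [0.178, 0.007, 0.022, -0.001, -0.004, 0.195]
105 [0.222, 0.017, 0.022, -0.001, -0.004, 0.242]
102 [0.255, 0.026, 0.022, -0.001, -0.004, 0.276]
99 [0.287, 0.038, 0.022, -0.001, -0.004, 0.311]
96 [0.319, 0.05, 0.023, -0.001, -0.004, 0.346]
94 [0.34, 0.06, 0.023, -0.001, -0.004, 0.37]
93 [0.35, 0.065, 0.023, -0.001, -0.004, 0.381]
92 [0.36, 0.07, 0.023, -0.001, -0.004, 0.393]
91 [0.37, 0.076, 0.023, -0.001, -0.004, 0.404]
90 [0.38, 0.081, 0.023, -0.001, -0.004, 0.416]
[([378.3, 219.9], 0.64)]
```

Request:
apply_moves(
  moves=[
    [0.041,-0.004,0.01,0,-0.004,0.055,0],
    [0.087,-0.004,0.02,0,-0.004,0.102,0],
    [0.132,0,0.02,0,-0.004,0.149,0],
    [0.178,0.007,0.02,0,-0.004,0.195,0],
    [0.222,0.017,0.02,0,-0.004,0.242,0],
    [0.255,0.026,0.02,0,-0.004,0.276,0],
    [0.287,0.038,0.02,0,-0.004,0.311,0],
    [0.319,0.05,0.02,0,-0.004,0.346,0],
    [0.34,0.06,0.02,0,-0.004,0.37,0],
    [0.35,0.065,0.02,0,-0.004,0.381,0],
    [0.355,0.068,0.02,0,-0.004,0.387,0],
    [0.355,0.068,0.02,0,-0.004,0.387,0],
  ],
)

```text
time_s: 22.1
tool_pos: [0.5488, 0.3943, 0.1106]
tool_rot: [-179.9, 0.1, 2.7]
force: [-3.6, -1.8, 0.2]
grip_width: 0.0002
grasp_force: 1.7
```

```bash
python3 - <<'E'
from sw import *
p,M,o=cur();print(o['time_s'],p.round(4),o['tool_rot'].round(1),o['force'].round(1))
for ph in (92,91,90): print(ph,rel((p,M),sp(ph,yaw=1.7)))
E
```

```text
22.1 [0.5488 0.3943 0.1106] [-1.799e+02  1.000e-01  2.700e+00] [-3.6 -1.8  0.2]
92 [0.011, -0.004, 0.003, -0.001, 0.001, 0.012]
91 [0.023, -0.005, 0.003, -0.001, 0.001, 0.012]
90 [0.034, -0.005, 0.003, -0.001, 0.001, 0.012]
```

Request:
apply_moves(
  moves=[
    [0.006,0,0,0,0,0,0],
    [0.012,0,0,0,0,0,0],
    [0.012,0,0,0,0,0,0],
  ],
)

```text
time_s: 22.4
tool_pos: [0.5492, 0.3943, 0.1105]
tool_rot: [-180.0, 0.3, 2.8]
force: [-8.3, -3.2, 5.6]
grip_width: 0.0004
grasp_force: 4.4
```

Request:
apply_moves(
  moves=[
    [-0.05,0,0,0,0,0,0],
    [-0.15,0,0,0,0,0,0],
    [-0.3,0.05,-0.1,0,0,0,0],
    [-0.4,0.15,-0.35,0,0,0,0],
    [-0.45,0.2,-0.6,0,0,0,0],
    [-0.45,0.2,-0.7,0,0,0,0],
    [-0.45,0.2,-0.7,0,0,0,0],
  ],
)

```text
time_s: 23.1
tool_pos: [0.4667, 0.3517, 0.2569]
tool_rot: [-179.4, -0.6, 2.7]
force: [-0.3, 0.5, -0.6]
grip_width: 0.0004
grasp_force: 0.0
```

```bash
python3 - <<'E'
from sw import *
p,M,o=cur();print(o['time_s'],p.round(4),o['tool_rot'].round(1),o['force'].round(1))
k=cam('wrist');t=save('wrist','w10.png');s=save('side','s10.png')
for phi in (91.7,95,99):   # door top edge: outer/inner corner at radius .03 and .16
    a=np.radians(phi);u=np.array([np.cos(a),np.sin(a)]);n=np.array([np.sin(a),-np.cos(a)])
    for r in (.04,.155):
        print(phi,r,[proj(k,np.append(np.array([.5696,.2657])+r*u+d*n,.15))[0].round(1).tolist() for d in (-.004,.004)])
g=cv2.cvtColor(t,cv2.COLOR_RGB2GRAY)
for r in (.05,.1,.15):
    P=proj(k,np.append(np.array([.5696,.2657])+r*np.array([-.03,1]),.15))[0].round().astype(int)
    print(r,P,t[P[1]-14:P[1]+15,P[0]].mean(1).round().astype(int))
for tt in ('door_mid','cup_mid','jar_mid'): print(tt,[(np.round(b['location'],1).tolist(),round(b['conf'],2)) for b in boxes_of('side',tt)[:2]])
E
```

```text
23.1 [0.4667 0.3517 0.2569] [-179.4   -0.6    2.7] [-0.3  0.5 -0.6]
91.7 0.04 [[377.0, 94.8], [377.3, 85.8]]
91.7 0.155 [[245.1, 93.5], [245.1, 84.6]]
95 0.04 [[377.3, 97.5], [377.0, 88.4]]
95 0.155 [[245.6, 103.5], [245.1, 94.6]]
99 0.04 [[377.8, 100.6], [376.9, 91.6]]
99 0.155 [[247.1, 115.5], [245.9, 106.6]]
0.05 [366  90] [240 240 240 239 240 241 240 205  82 126 125 154 180 183 183 183 185 189
 174 119  49  72  86  78  78  79  72  94 120]
0.1 [308  88] [240 239 240 240 240 240 234 238 143 115 124 102 141 174 183 181 183 182
 182 174 127  49 132  82  77  78  80  71 101]
0.15 [251  89] [240 239 240 240 240 242 231 147 213  79  81  85 102 173 177 175 174 176
 178 166 115  56  44 104 180 219 215 214 214]
door_mid [([260.7, 244.9], 0.77)]
cup_mid [([265.3, 295.7], 0.83)]
jar_mid []
```

```bash
python3 - <<'E'
from h import *
t=viewer.read_camera('top');a=cv2.imread('pics/top0.png')[:,:,::-1]
for n,(u,v) in dict(jar=(347,210),timer=(462,210)).items():
    print(n,np.abs(t[v-10:v+10,u-12:u+12].astype(int)-a[v-10:v+10,u-12:u+12]).mean())
s=cv2.imread('pics/s10.png').astype(int);s0=cv2.imread('pics/side0.png').astype(int)
for n,(u,v) in dict(jar=(338,212),cup=(265,297)).items(): print(n,np.abs(s-s0)[v-18:v+18,u-12:u+12].mean())
print(env.get_obs()['time_s'],env.sign_off())
E
```

```text
jar 5.020138888888889
timer 5.404861111111111
jar 20.820987654320987
cup 6.315972222222222
the job is handed in; nothing more can be done
23.4 None
```

The door is tipped up, hung on both pins and swung shut, and the job was handed in at 23.4 s with the robot touching nothing. Jar, cup and timer look unmoved, though for the jar only the top view shows this, because its side view had changed (probably the arm).

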